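# Dispense toffees from a tilting sifter jar into a rail cup

## Robot

A 6-joint arm with a two-finger parallel gripper is mounted at the origin on the work surface; the furniture and walls round the work are solid. World frame = base frame: x ahead of the robot, y to its left, z up, the work surface at z = 0. Lengths are in mm, angles in degrees, forces in N, time in s.
With the tool pointing down it reaches from about 350 to 850 mm from the base axis. Payload 8.1 kg.
Tool frame: the origin (TCP) lies between the finger pads; the fingertips stand 22 mm ahead of it and the grasp point (between the pads) lies 3 mm ahead of it; z points along the fingers, y is the line along which they close (so a half turn about z gives the same grasp; the last joint's range is limited). The gripper opens to 85 mm and grips with 20 to 120 N. Pads are 22 mm wide; open, the fingers measure 114 mm over their backs; the gripper's body (76 mm by 85 mm) begins 54 mm behind the grasp point. The pads swing forward as they close: fully open they stand 13 mm farther back than shut.
Start: joints at [-71.757, 7.471, 85.268, -0, 87.261, -4.893], TCP at [235.769, -551.741, 253.292] pointing down, gripper open.
Joint ranges: [-169.43, 169.43], [-51.17, 129.36], [1.28, 143.12], [-76.62, 256.62], [0, 156.53], [-152.29, 152.29]. Speed limits (degrees/s): [136.94, 136.94, 159.86, 180, 180, 180].

## Interface

Orientations are given as [roll, pitch, yaw] about the fixed x, y, z axes, in that order (R = Rz(yaw) Ry(pitch) Rx(roll)).
In Python, from bench import r, vision gives the robot as it stands.
- The arm moves only by the tool step_arm, never from a script. Its argument "targets" is a list that holds one entry, the list of rows, each a list of 6 numbers: the shift along the world's x, y, z in mm, then the turn, a rotation vector about the world's x, y, z in rad. In form: [[[x, y, z, rx, ry, rz], ...]]. A call has 1 to 12 rows; each row is the pose to reach, as a shift and turn from the pose commanded when the call began; what a row does not reach only later rows make up. A row lasts 1/12 s, in which the tool goes at most 41.7 mm and 7.16 degrees, less where a joint would pass 70% of its speed; a pose out of reach is approached as far as the arm can. A call with a gripper value outside its range is refused whole. "fingers" is the gripper's target within -1 to 1 (shut at 1, half-way at 0, fully open at -1), set as the call begins (left out, the last holds). The fingers move at their own pace and stop on an object; "newtons" is the grip in N (left out, the last holds). Time passes only in rows, so rows that repeat a pose let the fingers close. It gives the time, the measured TCP pose, the force, the opening and the grip force at its end, in the units of the state.
- r.sense(): the state, without advancing time (a new reading comes with each control period).
- vision.snapshot(name): name is "side" or "top"; returns a dict with "img" (400x640x3 uint8, blue, green, red), "mtx" (3x3 intrinsics, pixels), "eye" and "attitude" of the camera in the world. Camera axes: x right, y up, looking along -z (the intrinsics and any distortion apply to the point x, -y, -z); pixel columns grow to the right and rows downward; lengths in mm; the calibration is good to about 2 mm. A picture is of the moment at which its call begins. There is no depth.
- r.hand_in(): hands the job in; it is judged then, once.
The state is a dict: "time": time; "joint_pos": joint angles; "qd": joint speeds; "joint_efforts": joint torques, N m; "tool_pos": TCP position; "tcp_rot": TCP orientation; "ft_force": force on the tool from outside, world axes, zero at the start; "wrist_torque": the same for the moment, N m; "finger_gap": finger opening in mm; "grip_force": force on a finger pad.
Only numpy, scipy, OpenCV 4.12 (cv2) and the standard library are available. Lean on these libraries where they do the work, as an engineer would, in place of code of your own. Each camera call takes 0.05 s, during which the arm holds its last target. There are 200 camera calls.

## Task

Hook the small steel cup onto the double rail, on the side of the sweet jar, slide it along under the jar, and turn the dial on the jar's lid to its largest opening (as far as it goes anticlockwise seen from above). Then crank the jar over and rock it until every toffee in it has dropped into the cup. Swing the jar fully upright again, slide the cup along the rail to the black pointer and leave it hanging there, centred on the pointer, with all the toffees in it, those lying on the board too; do not push the mug, salt shaker and pepper mill about.

Things in the scene. Friction and masses are not known exactly. Their poses are not given: they have to be found in the camera images.
- rail: Fixed double steel rail on the wooden board over the hob (top z = 0.057, 4 mm rim at its edge). Origin on the board below the middle of the upper bar; y along the bars, x to the jar's side. Upper bar: 8 mm thick, axis at x 0, z 88 mm above the board, y -229 to +229 mm between posts 100 mm high. Lower bar: 8 mm thick, axis at x +5, z 35 mm; the hung cup leans on it.
- pointer: Black pointer, the serving mark, clipped to the lower bar, standing up on the robot's side to 70 mm above the board, 11 mm wide. Origin on the board below the upper bar; axes as the rail's. It is not in the way of hook or cup.
- dispenser: Fixed stand of the clear jar (62 x 62 x 84 mm high). Origin on the board below the jar's swing axis, which is along y, 140 mm up, 95 mm beyond (x) the upper bar; axes as the rail's. Side arms to y +-46 mm, z 127 to 153 mm, on posts behind the jar: the cup passes below. Tipped, toffees fall 5 to 35 mm to the rail's side of the swing axis, near y 0.
- jar (a joint): Swing of the jar, rad: 0 upright (a stop), growing as its top tips towards the rail, to a stop at 2.5 (mouth down). Friction (about 2 N at the crank pin) holds it where it is left. Toffees slide out of the open lid from about 2.0; rocking between 1.9 and 2.5 brings the last ones.
- crank_pin (a point): Middle of the crank pin: round black bar 12 mm thick, 40 mm long, parallel to the swing axis, at y -76 mm of the dispenser. It circles with the jar: dispenser x = 45 mm cos(a), z = 140 mm + 45 mm sin(a), with a = 0.706 rad + the jar's swing; from behind, over the top, to the rail's side. It may turn between the fingers. Axes turn with the jar.
- dial (a joint): Sifter dial on the jar's lid, rad, anticlockwise positive from above. The lid has one aperture, on the rail's side: at 0 the dial's smallest opening is over it, at 1.22 the medium one, at the stop 2.618 the largest, the only one a toffee passes. Friction 0.03 N m; it stays where it is left.
- dial_fin (a point): Middle of the dial's grip fin: an upright bar 56 mm long (point x), 9 mm wide (point y), 20 mm high, on the jar's axis; this point is 197 mm above the board when upright and 11 mm above the dial's disc, which is 66 mm across.
- cup: Open steel cup, 96 (x) by 80 (y) by 50 mm high, walls 3 mm, 110 g, hook and finger tab at its -x side. Origin at the centre of its underside. Starts upright on the board in front of the rail, hook side to the left. Hung, its x points as the rail's x, its underside is about 20 mm above the board, and it leans up to 0.1 rad.
- cup_hook (a point): Place of the bar in the hook: cup x -56, y 0, z 68 mm. The hook is a channel open below, 40 mm wide (y), throat 16 mm (x -64 to -48), roof at z 72; its lip reaches down to z 50 and flares out; its inner side is the cup's back face (x -48). Lower it with this point 1 to 3 mm beyond the bar's axis (rail x) to clear the lower bar. Hung, it is at rail x +4, z 88 mm. It slides along the bar.
- cup_tab (a point): Middle of the finger tab straight above the hook: upright plate 28 mm wide (cup y), 8 mm thick (cup x), from z 76 to 114 mm in the cup's frame; this point at x -56, y 0, z 100 mm. Pinch it across its 28 mm width, with the fingertips above the 40 mm wide hook (z 76).
- salt: salt shaker, 44 mm across, 90 mm high; leave alone; origin under its centre
- mill: wooden pepper mill, 58 mm across, 150 mm high; leave alone; origin under its centre
- mug: mug, 101 mm high, standing on a slate disc; leave alone; origin under its centre
- jar_toffee_0: a dark brown square toffee, 11 x 11 mm and 9.5 mm high; origin at the centre of its underside, sides along its x and y. Starts in the jar; may be absent.
- jar_toffee_1: a dark brown square toffee, 11 x 11 mm and 9.5 mm high; origin at the centre of its underside, sides along its x and y. Starts in the jar; may be absent.
- jar_toffee_2: a dark brown square toffee, 11 x 11 mm and 9.5 mm high; origin at the centre of its underside, sides along its x and y. Starts in the jar; may be absent.
- jar_toffee_3: a dark brown square toffee, 11 x 11 mm and 9.5 mm high; origin at the centre of its underside, sides along its x and y. Starts in the jar; may be absent.
- board_toffee_0: a dark brown square toffee, 11 x 11 mm and 9.5 mm high; origin at the centre of its underside, sides along its x and y. Starts on the board in front of the rail; may be absent.
- board_toffee_1: a dark brown square toffee, 11 x 11 mm and 9.5 mm high; origin at the centre of its underside, sides along its x and y. Starts on the board in front of the rail; may be absent.
- board_toffee_2: a dark brown square toffee, 11 x 11 mm and 9.5 mm high; origin at the centre of its underside, sides along its x and y. Starts on the board in front of the rail; may be absent.

How it is judged (in metres and radians):
On the way, in this order (a step that is already met when the one before it is completed fails the run):
1. the cup hangs on the upper bar centred under the jar (within 15 mm), let go, and the dial is at its largest opening (within 0.15 rad) with the jar upright (x of cup_hook in the frame of rail between -0.006 and 0.012 m and z of cup_hook in the frame of rail between 0.082 and 0.096 m and angle between cup's own z axis and vertical below 0.25 rad and y of cup_hook in the frame of dispenser between -0.015 and 0.015 m and contact force between the fingers and cup below 0.5 N and value of joint dial above 2.46 rad and value of joint jar below 0.3 rad), for 0.2 s.
2. every toffee that was in the jar lies in the cup (x of jar_toffee_0 in the frame of cup between -0.047 and 0.047 m and y of jar_toffee_0 in the frame of cup between -0.039 and 0.039 m and z of jar_toffee_0 in the frame of cup between 0 and 0.046 m and x of jar_toffee_1 in the frame of cup between -0.047 and 0.047 m and y of jar_toffee_1 in the frame of cup between -0.039 and 0.039 m and z of jar_toffee_1 in the frame of cup between 0 and 0.046 m and x of jar_toffee_2 in the frame of cup between -0.047 and 0.047 m and y of jar_toffee_2 in the frame of cup between -0.039 and 0.039 m and z of jar_toffee_2 in the frame of cup between 0 and 0.046 m and x of jar_toffee_3 in the frame of cup between -0.047 and 0.047 m and y of jar_toffee_3 in the frame of cup between -0.039 and 0.039 m and z of jar_toffee_3 in the frame of cup between 0 and 0.046 m), for 0.2 s.
At the end, for the whole second after the job is handed in: The cup hangs on the upper bar by its hook, centred on the pointer within 12 mm along the rail, at rest; every toffee, from the jar and from the board, lies inside it; the jar is upright within 0.15 rad (all of step 2 and x of cup_hook in the frame of rail between -0.006 and 0.012 m and z of cup_hook in the frame of rail between 0.082 and 0.096 m and angle between cup's own z axis and vertical below 0.25 rad and y of cup_hook in the frame of pointer between -0.012 and 0.012 m and x of board_toffee_0 in the frame of cup between -0.047 and 0.047 m and y of board_toffee_0 in the frame of cup between -0.039 and 0.039 m and z of board_toffee_0 in the frame of cup between 0 and 0.046 m and x of board_toffee_1 in the frame of cup between -0.047 and 0.047 m and y of board_toffee_1 in the frame of cup between -0.039 and 0.039 m and z of board_toffee_1 in the frame of cup between 0 and 0.046 m and x of board_toffee_2 in the frame of cup between -0.047 and 0.047 m and y of board_toffee_2 in the frame of cup between -0.039 and 0.039 m and z of board_toffee_2 in the frame of cup between 0 and 0.046 m and value of joint jar below 0.15 rad and linear speed of cup below 0.02 m/s); the robot touches nothing.
It fails at once if the salt shaker is pushed more than 30 mm or tipped over (distance of salt from where it was at the start of the episode above 0.03 m or angle between salt's own z axis and vertical above 0.5 rad).
It fails at once if the pepper mill is pushed more than 30 mm or tipped over (distance of mill from where it was at the start of the episode above 0.03 m or angle between mill's own z axis and vertical above 0.5 rad).
It fails at once if the mug is pushed more than 30 mm or tipped over (distance of mug from where it was at the start of the episode above 0.03 m or angle between mug's own z axis and vertical above 0.5 rad).
Of jar_toffee_0, jar_toffee_1, jar_toffee_2, jar_toffee_3 only 2 to 4 are there at a start; the rules pass over those that are not, and their reading is None.
Of board_toffee_0, board_toffee_1, board_toffee_2 only 1 to 3 are there at a start; the rules pass over those that are not, and their reading is None.
At some moment in a run one of board_toffee_0, board_toffee_1, board_toffee_2 may be knocked a few centimetres aside while the robot is not near it.
It also fails if it takes over 210 s, if anything falls off the work surface, if the arm or the gripper's body presses on something with over 40 N, if the wrist force passes 120 N, or if a joint passes its speed limit or range.

## Working session

There is one attempt and no reset: what is moved stays moved. The work goes in short steps, Python scripts to look and compute and a tool call to move; the robot and the scene stay as the last step left them, time stands still between calls to the robot, and variables do not carry over. Pictures are saved under pics/ and viewed, at most 14 in all, crops included, and the job is handed in when it is done.

Besides the shell and the picture viewer there is one more tool, called after ">>>" as name([rows], argument=value, ...), one row to a line, values as JSON. step_arm: Moves the arm, as the interface text tells. Its arguments: {"type":"object","properties":{"targets":{"type":"array"},"fingers":{"type":"number"},"newtons":{"type":"number"}},"required":["targets"]}

```bash
mkdir -p pics; ls; python3 - <<'E'
from bench import r, vision
import cv2
s=r.sense(); print({k:s[k] for k in('time','tool_pos','tcp_rot','finger_gap')})
for n in('side','top'):
    d=vision.snapshot(n); cv2.imwrite(f'pics/{n}0.png',d['img']); print(n,d['mtx'],d['eye'],d['attitude'],[k for k in d])
E
```

```text
pics
{'time': 0.0, 'tool_pos': array([ 235.62035794, -551.23857396,  252.23759412]), 'tcp_rot': array([-1.79892812e+02, -9.91787299e-03,  2.31377488e+01]), 'finger_gap': 85.51051989720226}
side [[489.10812745   0.         315.79686395]
 [  0.         489.10812745 201.62660865]
 [  0.           0.           1.        ]] [280.56819095 804.30964243 948.80817295] [  47.36293127    0.92654233 -158.24783337] ['img', 'mtx', 'eye', 'attitude']
top [[507.59764398   0.         317.88437041]
 [  0.         507.59764398 204.48844606]
 [  0.           0.           1.        ]] [-338.68765726   12.83292492 1393.13432464] [ 38.2472111   -0.56050616 -89.67689747] ['img', 'mtx', 'eye', 'attitude']
```

View pics/side0.png

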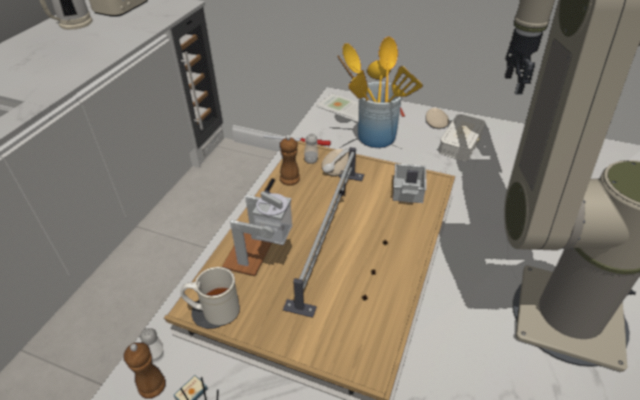

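View pics/top0.png

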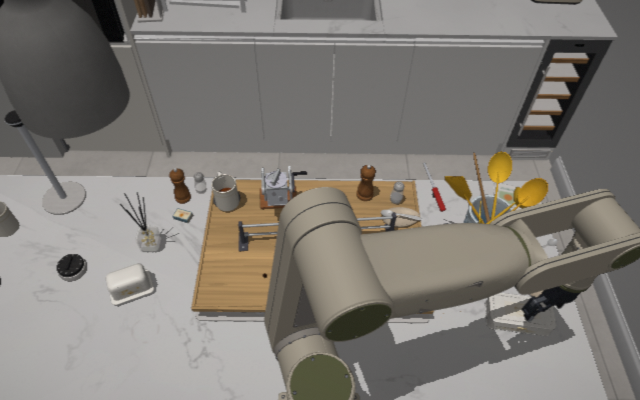

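The side view shows everything: cup (409,182), toffees (385,242), (374,271), (364,297), rail from (300,305) to (352,165) and jar (270,215). In the top view the arm hides the middle. I'll zoom in on the board.

```bash
cat > h.py <<'E'
import numpy as np, cv2
from scipy.spatial.transform import Rotation as R
from bench import r, vision
def shot(n): return vision.snapshot(n)
def cam(d): return R.from_euler('xyz',d['attitude'],degrees=True).as_matrix(), np.array(d['eye'])
def ray(d,u,v):
    A,e=cam(d); K=d['mtx']
    p=np.linalg.inv(K)@[u,v,1]; w=A@[p[0],-p[1],-p[2]]; return e,w/np.linalg.norm(w)
def plane(d,u,v,z):
    e,w=ray(d,u,v); return e+w*(z-e[2])/w[2]
def proj(d,P):
    A,e=cam(d); c=A.T@(np.array(P,float)-e); q=d['mtx']@[c[0],-c[1],-c[2]]; return q[:2]/q[2]
def two(d1,p1,d2,p2):
    e1,w1=ray(d1,*p1);e2,w2=ray(d2,*p2)
    t=np.linalg.lstsq(np.c_[w1,-w2],e2-e1,rcond=None)[0]
    a,b=e1+t[0]*w1,e2+t[1]*w2; return (a+b)/2,np.linalg.norm(a-b)
def crop(d,f,x0,y0,x1,y1,k):
    cv2.imwrite(f,cv2.resize(d['img'][y0:y1,x0:x1],None,fx=k,fy=k,interpolation=cv2.INTER_CUBIC))
E
python3 - <<'E'
from h import *
d=shot('side'); np.save('side0.npy',d,allow_pickle=True)
t=shot('top'); np.save('top0.npy',t,allow_pickle=True)
crop(d,'pics/c1.png',170,130,470,330,2.66)
for u,v in [(385,242),(374,271),(364,297)]: print(plane(d,u,v,62).round(1))
for n,(u,v) in dict(postA=(300,309),postB=(353,177),cupc=(410,190)).items(): print(n,plane(d,u,v,57).round(1))
for n,(u,v) in dict(postA=(242,246),postB=(394,232)).items(): print(n,plane(t,u,v,57).round(1))
E
```

```text
[438.2  -9.5  62. ]
[437.   87.3  62. ]
[436.4 165.6  62. ]
postA [557.3 242.4  57. ]
postB [ 592.3 -223.5   57. ]
cupc [ 428.1 -225.7   57. ]
postA [545.3 243.3  57. ]
postB [ 605.1 -240.    57. ]
```

View pics/c1.png

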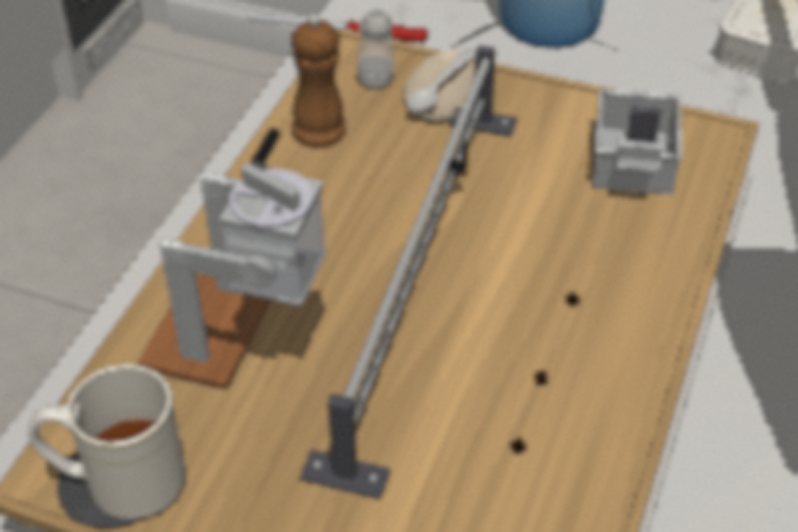

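The crop shows the pointer at about crop (458,160), the cup with its black tab at (643,125), the hook side facing the camera (+y), the dial fin at (270,185), the crank pin at (267,148), and three toffees. One montage for fine pixels.

```bash
python3 - <<'E'
from h import *
d=np.load('side0.npy',allow_pickle=True).item(); im=d['img']
t=np.load('top0.npy',allow_pickle=True).item()
def c(im,x,y,w=50,h=37,k=8): 
    o=cv2.resize(im[y:y+h,x:x+w],None,fx=k,fy=k,interpolation=cv2.INTER_CUBIC)
    for i in range(0,w,10): cv2.line(o,(i*k,0),(i*k,6),(0,0,255),1); cv2.putText(o,str(x+i),(i*k,16),0,.35,(0,0,255),1)
    for i in range(0,h,10): cv2.line(o,(0,i*k),(6,i*k),(0,0,255),1); cv2.putText(o,str(y+i),(8,i*k+4),0,.35,(0,0,255),1)
    return o
cv2.imwrite('pics/c2.png',np.vstack([np.hstack([c(im,385,158),c(im,248,175)]),np.hstack([c(im,322,150),c(t['img'],255,160)])]))
E
```

```text
(no output)
```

View pics/c2.png

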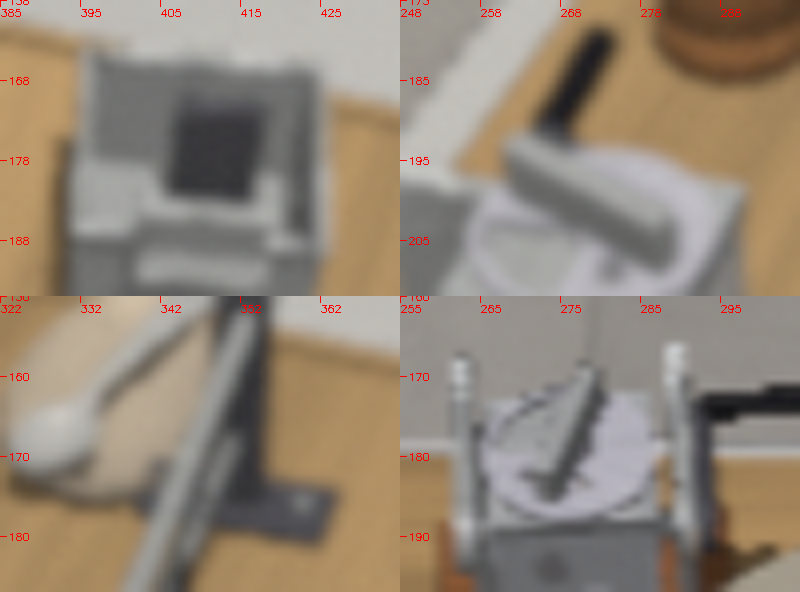

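Montage: tab top edge (407..418,171), bottom (405.5..416.5,182.5). Side view: fin top from (263,192) to (280,202), pin from (267,192) to (274,180). Top view: fin from (278.5,169) to (273,183), pin from (292,173) to beyond (305,172).

```bash
python3 - <<'E'
from h import *
d=np.load('side0.npy',allow_pickle=True).item(); t=np.load('top0.npy',allow_pickle=True).item()
P=lambda n,p:print(n,np.round(p,1))
P('tabTopL',plane(d,407,171,171));P('tabTopR',plane(d,418,170.5,171))
P('tabBotL',plane(d,405.5,182,135));P('tabBotR',plane(d,416.5,183,135))
P('rimNL',plane(d,394,185.5,107));P('rimNR',plane(d,425,190,107));P('rimFL',plane(d,396,165,107));P('rimFR',plane(d,424,167,107))
# posts
P('A side',plane(d,299,281,157));P('B side',plane(d,353,149,157))
P('fin s',[plane(d,263.5,192,264),plane(d,280,203,264)])
P('fin t',[plane(t,278.5,169.5,264),plane(t,273,182,264)])
P('fin2',two(d,(272,197.5),t,(275.7,176))[0])
P('dialdisc t',plane(t,275.5,179.5,243))
P('pin s',[plane(d,267,190,226),plane(d,273.5,180,226)])
P('pin t',[plane(t,293,173,226),plane(t,306,172,226)])
# bars dark/bright mask near rail: top cam bar ends
for u,v in[(340,190),(342,190),(344,191)]: P('ptr',[plane(d,u,v,z) for z in(92,127)])
Z=c=np.vstack([np.hstack([cv2.resize(t['img'][205:255,225:325],None,fx=4,fy=4,interpolation=2),cv2.resize(t['img'][205:255,340:440],None,fx=4,fy=4,interpolation=2)]),np.hstack([cv2.resize(d['img'][265:315,270:370],None,fx=4,fy=4,interpolation=2),cv2.resize(d['img'][170:220,300:400],None,fx=4,fy=4,interpolation=2)])])
cv2.imwrite('pics/c3.png',Z)
E
```

```text
tabTopL [ 433.5 -162.1  171. ]
tabTopR [ 408.2 -173.7  171. ]
tabBotL [ 433.3 -161.9  135. ]
tabBotR [ 406.2 -167.9  135. ]
rimNL [ 463.2 -170.7  107. ]
rimNR [ 383.6 -181.7  107. ]
rimFL [ 480.6 -256.5  107. ]
rimFR [ 406.9 -274.8  107. ]
A side [554.8 243.7 157. ]
B side [ 595.  -220.3  157. ]
fin s [[681.3 128.8 264. ]
 [634.1 147.6 264. ]]
fin t [[683.2 125.4 264. ]
 [633.6 138.9 264. ]]
fin2 [660.3 132.9 259.3]
dialdisc t [661.7 134.3 243. ]
pin s [[699.2  82.4 226. ]
 [700.5  45.7 226. ]]
pin t [[703.7  83.9 226. ]
 [708.4  44.  226. ]]
ptr [[ 595.2 -120.    92. ]
 [ 582.3  -82.2  127. ]]
ptr [[ 590.2 -121.9   92. ]
 [ 577.6  -84.   127. ]]
ptr [[ 583.9 -120.    92. ]
 [ 571.5  -82.2  127. ]]
```

View pics/c3.png

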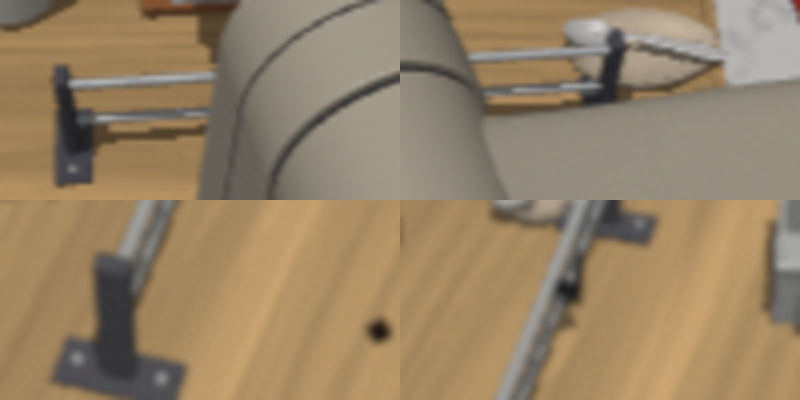

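Top view: bar ends (242.5,226.2) and (392.5,217.2). The pointer's black tip is at side (342,192.5). I'll compute the rail frame and obstacles.

```bash
python3 - <<'E'
from h import *
d=np.load('side0.npy',allow_pickle=True).item(); t=np.load('top0.npy',allow_pickle=True).item()
P=lambda n,p:print(n,np.round(p,1))
a=plane(t,242.5,226.2,145);b=plane(t,392.5,217.2,145);P('bar top',[a,b]);print(np.degrees(np.arctan2(*(-(a-b)[:1]).tolist()+[ (a-b)[1]])), np.linalg.norm(a-b))
P('postTops t',[plane(t,240.3,223,157),plane(t,394,215,157)])
P('pot base',plane(d,378,145,0));P('pot top',plane(d,378,88,150))
P('spoon top t',[plane(t,500,165,300),plane(t,458,190,300)])
for n,u,v in(('mill',289,180),('salt',311,160),('mug',217,318)):P(n,plane(d,u,v,57))
P('two post A',two(d,(299,281),t,(240.3,223)));P('two post B',two(d,(353,149),t,(394,215)))
E
```

```text
bar top [[ 558.6  233.6  145. ]
 [ 598.5 -223.6  145. ]]
4.987962743179385 458.9944744676418
postTops t [[ 561.8  239.3  157. ]
 [ 598.  -226.7  157. ]]
pot base [ 587.9 -472.7   -0. ]
pot top [ 626.9 -568.1  150. ]
spoon top t [[ 677.8 -526.7  300. ]
 [ 580.3 -387.2  300. ]]
mill [ 757.5 -147.2   57. ]
salt [ 733.8 -254.4   57. ]
mug [714.7 327.8  57. ]Traceback (most recent call last):
  File "<stdin>", line 9, in <module>
  File "<stdin>", line 3, in <lambda>
    return _wrapfunc(a, 'round', decimals=decimals, out=out)
    return _wrapit(obj, method, *args, **kwds)
    conv = _array_converter(obj)
ValueError: setting an array element with a sequence. The requested array has an inhomogeneous shape after 1 dimensions. The detected shape was (2,) + inhomogeneous part.
```

>>> step_arm([
  [[185,381,40,0,0,1.368],[185,381,40,0,0,1.368],[185,381,40,0,0,1.368],[185,381,40,0,0,1.368],[185,381,40,0,0,1.368],[185,381,40,0,0,1.368],[185,381,40,0,0,1.368],[185,381,40,0,0,1.368],[185,381,40,0,0,1.368],[185,381,40,0,0,1.368],[185,381,40,0,0,1.368],[185,381,40,0,0,1.368]],
], fingers=-1, newtons=40)

```text
time: 1.2
tool_pos: [421.9, -168.1, 293.7]
tcp_rot: [179.9, 0.0, 102.1]
ft_force: [-0.0, -0.7, -0.5]
finger_gap: 85.1
grip_force: 0.0
```

```bash
python3 - <<'E'
from h import *
d=shot('side');t=shot('top');np.save('s1.npy',d,allow_pickle=True);np.save('t1.npy',t,allow_pickle=True)
cv2.imwrite('pics/c4.png',np.vstack([np.hstack([cv2.resize(d['img'][120:220,350:450],None,fx=4,fy=4,interpolation=2),cv2.resize(t['img'][140:240,220:320],None,fx=4,fy=4,interpolation=2)]),cv2.resize(t['img'][180:230,300:500],None,fx=4,fy=4,interpolation=2)]))
E
```

```text
(no output)
```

View pics/c4.png

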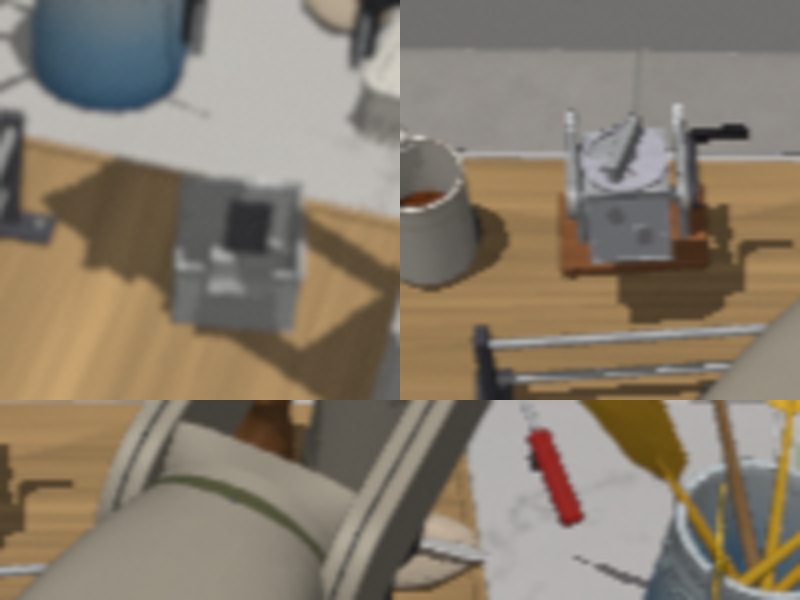

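The jar holds at least two toffees, and the tab, at side (412,176), is unobstructed. I'll descend and grip it.

>>> step_arm([
  [[-1,-2,-40,0,0,0],[-1,-2,-75,0,0,0],[-1,-2,-100,0,0,0],[-1,-2,-120,0,0,0],[-1,-2,-128,0,0,0],[-1,-2,-133,0,0,0],[-1,-2,-133,0,0,0],[-1,-2,-133,0,0,0]],
])

```text
time: 1.97
tool_pos: [420.2, -173.6, 161.5]
tcp_rot: [179.9, 0.1, 101.4]
ft_force: [0.3, 0.1, 0.2]
finger_gap: 85.2
grip_force: 0.0
```

>>> step_arm([
  [[0,0,0,0,0,0],[0,0,0,0,0,0],[0,0,0,0,0,0],[0,0,0,0,0,0],[0,0,0,0,0,0],[0,0,0,0,0,0]],
], fingers=1, newtons=40)

```text
time: 2.47
tool_pos: [420.1, -172.8, 160.8]
tcp_rot: [180.0, 0.0, 101.5]
ft_force: [1.0, 0.6, 2.5]
finger_gap: 27.0
grip_force: 40.5
```

>>> step_arm([
  [[0,0,20,0,0,0],[0,0,55,0,0,0],[0,0,95,0,0,0],[0,0,130,0,0,0],[0,0,130,0,0,0.1],[0,20,130,0,0,0.22],[0,50,130,0,0,0.34],[0,80,130,0,0,0.46],[0,110,130,0,0,0.58],[0,140,130,0,0,0.7],[0,153,130,0,0,0.82],[0,153,130,0,0,0.94]],
])

```text
time: 3.47
tool_pos: [419.5, -17.0, 290.1]
tcp_rot: [179.9, -0.0, 155.9]
ft_force: [0.0, -0.2, -1.5]
finger_gap: 27.4
grip_force: 40.2
```

>>> step_arm([
  [[10,0,0,0,0,0.12],[30,0,0,0,0,0.24],[55,0,0,0,0,0.36],[80,0,0,0,0,0.48],[105,0,0,0,0,0.517],[130,0,0,0,0,0.517],[150,0,0,0,0,0.517],[162,0,0,0,0,0.517],[162,0,0,0,0,0.517],[162,0,0,0,0,0.517],[162,0,0,0,0,0.517],[162,0,0,0,0,0.517]],
])

```text
time: 4.47
tool_pos: [581.1, -19.7, 290.4]
tcp_rot: [180.0, -0.0, -175.0]
ft_force: [0.1, 0.4, -0.6]
finger_gap: 27.4
grip_force: 40.2
```

```bash
python3 - <<'E'
from h import *
s=r.sense();print(s['tool_pos'],s['tcp_rot'],s['ft_force'],s['finger_gap'])
d=shot('side');t=shot('top')
np.save('s2.npy',d,allow_pickle=True)
p=s['tool_pos'];print(proj(d,p),proj(t,p))
cv2.imwrite('pics/c5.png',np.hstack([cv2.resize(d['img'][120:270,230:380],(400,400),interpolation=2),cv2.resize(t['img'][120:270,250:400],(400,400),interpolation=2)]))
E
```

```text
[581.06954901 -19.69161712 290.37064574] [ 1.79999583e+02 -1.39547262e-02 -1.75003376e+02] [ 0.12114992  0.35672316 -0.61133425] 27.4292187007312
[332.34941784 152.37489605] [327.40336506 190.59055699]
```

View pics/c5.png

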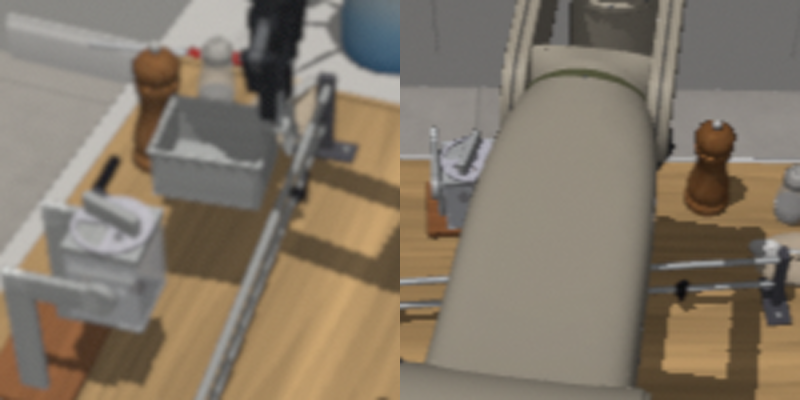

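The cup hangs level from the gripper. Side view rim corners are crop (152,155) and (268,165), and the pointer in the top view is at crop (682,290). I'll check the hook offset from the rim.

```bash
python3 - <<'E'
from h import *
d=np.load('s2.npy',allow_pickle=True).item();t=np.load('t1.npy',allow_pickle=True).item()
ps=[plane(d,230+x*.375,120+y*.375,236.6) for x,y in((152,158),(270,168),(175,95),(272,115))]
rx=np.array([np.cos(.0871),np.sin(.0871)]);ry=np.array([-rx[1],rx[0]])
for p in ps:
    q=p[:2]-[581.1,-19.7]; print(p.round(1),'rail-rel to TCP',(q@rx).round(1),(q@ry).round(1))
print('expect near corners x 8,104 y 40')
for z in(105,115,127): print(plane(t,355.75,228.75,z).round(1))
for y in(100,112,125): print([float(v.round(1)) for v in proj(d,[581,-20,y])])
# bar axis in side cam: predicted by top-cam rail vs image
for y in(-150,-50,50,150):
    p=np.array([578.5,5])+ry*y; print(y,proj(d,[*p,145]).round(1), end=' ')
    row=int(round(proj(d,[*p,145])[1])); g=np.load('side0.npy',allow_pickle=True).item()['img'][row,:,:].astype(int); u=int(proj(d,[*p,145])[0]); print((g[u-8:u+9,0]).tolist())
E
```

```text
[666.7  43.6 236.6] rail-rel to TCP 90.8 55.7
[568.4  20.5 236.6] rail-rel to TCP -9.1 41.2
[683.5 -44.  236.6] rail-rel to TCP 99.9 -33.2
[591.8 -47.5 236.6] rail-rel to TCP 8.3 -28.6
expect near corners x 8,104 y 40
[ 582.1 -112.6  105. ]
[ 574.9 -111.6  115. ]
[ 566.4 -110.5  127. ]
[331.9, 213.7]
[331.9, 210.2]
[332.0, 206.4]
-150 [344.8 169.3] [142, 143, 142, 141, 137, 131, 131, 136, 147, 156, 146, 119, 98, 107, 111, 95, 71]
-50 [334.8 193.8] [96, 96, 97, 98, 99, 99, 102, 113, 135, 150, 141, 117, 90, 78, 71, 56, 38]
50 [323.6 221.4] [102, 103, 102, 103, 101, 99, 100, 115, 138, 152, 143, 118, 96, 94, 104, 93, 79]
150 [310.9 252.6] [94, 93, 91, 92, 87, 91, 97, 117, 142, 153, 144, 121, 99, 103, 119, 117, 87]
```

```bash
python3 - <<'E'
from h import *
d=np.load('s2.npy',allow_pickle=True).item();im=d['img']
x0,y0,k=280,145,9
o=cv2.resize(im[y0:y0+62,x0:x0+80],None,fx=k,fy=k,interpolation=2)
for i in range(0,80,10): cv2.putText(o,str(x0+i),(i*k,10),0,.35,(0,0,255),1);cv2.line(o,(i*k,12),(i*k,18),(0,0,255),1)
for i in range(0,62,5): cv2.putText(o,str(y0+i),(8,i*k+4),0,.35,(0,0,255),1);cv2.line(o,(0,i*k),(6,i*k),(0,0,255),1)
cv2.imwrite('pics/c6.png',o)
E
```

```text
(no output)
```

View pics/c6.png

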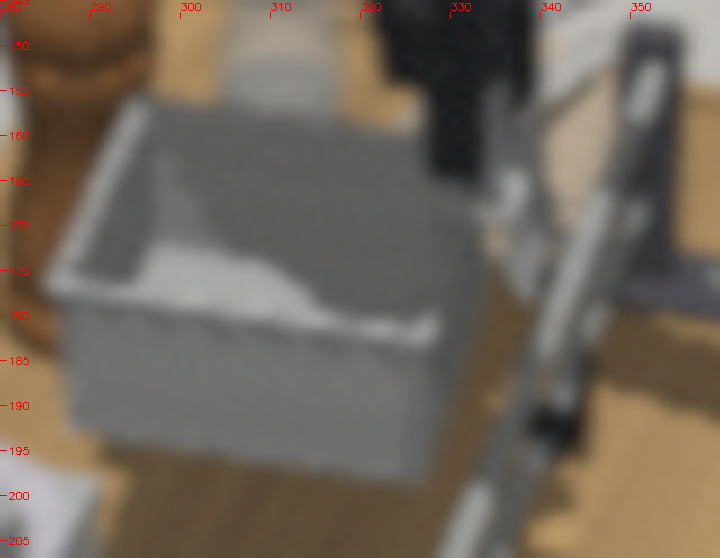

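```bash
python3 - <<'E'
from h import *
from scipy.optimize import least_squares
d=np.load('s2.npy',allow_pickle=True).item()
C=np.array([[48,40,50],[-48,40,50],[48,-40,50],[48,40,0],[-48,40,0]],float)
U=np.array([[285,176.7],[328.3,182.6],[295,156],[288,193],[327.6,199.1]])
def f(p):
    M=R.from_euler('z',p[3]).as_matrix(); return np.ravel([proj(d,M@c+p[:3]) for c in C]-U)
s=least_squares(f,[640,-15,187,.087]); p=s.x; print(p.round(3),s.fun.round(1))
for yaw in(p[3],):
    M=R.from_euler('z',yaw).as_matrix(); print('hook',(M@[-56,0,68]+p[:3]).round(1))
E
```

```text
[ 6.26040e+02 -4.35000e-01  1.95864e+02  1.54000e-01] [ 1.   0.1 -0.5 -0.1  0.  -0.4 -0.7  0.4  0.2  0. ]
hook [570.7  -9.  263.9]
```

```bash
python3 - <<'E'
from h import *
from scipy.optimize import least_squares
d=np.load('s2.npy',allow_pickle=True).item()
C=np.array([[48,40,50],[-48,40,50],[48,-40,50],[48,40,0],[-48,40,0]],float)
U=np.array([[285,176.7],[328.3,182.6],[295,156],[288,193],[327.6,199.1]])
M=R.from_euler('z',.0871).as_matrix()
def f(p,mode):
    a,b,z=p[0],0,186.6
    if mode==1: z=p[1]
    if mode==2: b=p[1]
    if mode==3: b,z=p[1],p[2]
    o=M@[a+56,b,0]+[581.1,-19.7,z]; return np.ravel([proj(d,M@c+o) for c in C]-U)
for m,p0 in((0,[0]),(1,[0,187]),(2,[0,0]),(3,[0,0,187])):
    s=least_squares(f,p0,args=(m,)); print(m,s.x.round(1),s.fun.round(1),s.cost.round(1))
E
```

```text
0 [-6.5] [ 1.5 -2.2 -1.5 -0.8  2.5 -1.9 -0.3 -2.1 -0.7 -0.8] 12.6
1 [ -5.7 181.8] [ 1.3 -0.6 -1.8  0.8  2.3 -0.3 -0.5 -0.7 -1.1  0.7] 6.8
2 [-7.6  5.5] [ 1.2 -0.6 -1.7  0.9  2.2 -0.5 -0.6 -0.5 -0.9  0.8] 6.3
3 [-13.5  22.4 201.8] [ 0.7 -0.8 -1.2  0.9  2.  -1.  -1.  -0.3 -0.5  1.2] 5.7
```

>>> step_arm([
  [[7,0,0,0,0,0],[7,0,-25,0,0,0],[7,0,-50,0,0,0],[7,0,-65,0,0,0],[7,0,-75,0,0,0],[7,0,-78,0,0,0],[7,0,-78,0,0,0],[7,0,-78,0,0,0]],
])

```text
time: 5.23
tool_pos: [589.4, -19.8, 213.5]
tcp_rot: [-180.0, 0.1, -175.0]
ft_force: [0.9, -0.4, -1.2]
finger_gap: 27.4
grip_force: 40.2
```

```bash
python3 - <<'E'
from h import *
s=r.sense();print(s['tool_pos'],s['tcp_rot'],s['ft_force'],s['finger_gap'])
d=shot('side');np.save('s3.npy',d,allow_pickle=True);im=d['img']
x0,y0,k=280,160,9
o=cv2.resize(im[y0:y0+62,x0:x0+80],None,fx=k,fy=k,interpolation=2)
cv2.imwrite('pics/c7.png',o)
E
```

```text
[589.40831927 -19.80697338 213.52967752] [-1.79981526e+02  9.05411757e-02 -1.75004559e+02] [ 0.87323012 -0.41154775 -1.2317363 ] 27.353738208833246
```

View pics/c7.png

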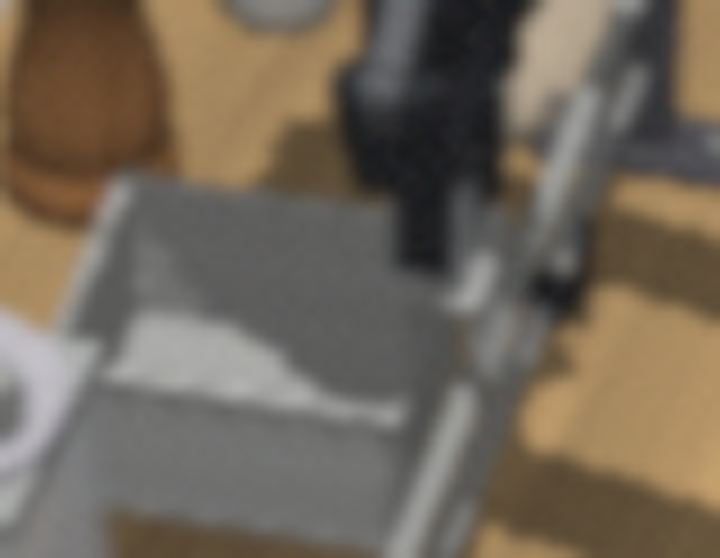

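```bash
python3 - <<'E'
from h import *
d=np.load('s3.npy',allow_pickle=True).item()
rx=np.array([np.cos(.0871),np.sin(.0871)]);ry=np.array([-rx[1],rx[0]])
for u,v,z in((325.8,205.3,159.7),(325.8,205.3,155)):
    p=plane(d,u,v,z)[:2]-[577.8,5];print('backcorner rail',p@rx,p@ry)
for u,v in((327,206),(332,206)):
    p=plane(d,u,v,145)[:2]-[577.8,5];print('bar edges',p@rx,p@ry)
p=np.array([589.4,-19.8])-[577.8,5];print('tcp',p@rx,p@ry)
row=d['img'][206,318:340,:].mean(1).round().astype(int);print(row.tolist())
E
```

```text
backcorner rail 6.4031977435777385 10.934257190090406
backcorner rail 7.790826252635571 6.102667175750638
bar edges 7.295573132222977 -2.5929237842154325
bar edges -4.2559498132857 -5.855890084399785
tcp 9.398676805483634 -25.715070956660117
[131, 126, 127, 134, 144, 147, 126, 97, 81, 83, 103, 132, 152, 148, 121, 96, 89, 88, 87, 99, 126, 141]
```

The images leave the hook offset uncertain by ±4 mm. The lip is still above the bar, so I'll probe: ease back until the cup's back face touches the bar.

>>> step_arm([
  [[-1,0,0,0,0,0],[-1,0,0,0,0,0],[-2,0,0,0,0,0],[-2,0,0,0,0,0]],
])

```text
time: 5.62
tool_pos: [586.9, -19.8, 212.8]
tcp_rot: [-180.0, 0.0, -175.0]
ft_force: [-0.6, 0.8, -0.4]
finger_gap: 27.1
grip_force: 40.2
```

>>> step_arm([
  [[-1,0,0,0,0,0],[-1,0,0,0,0,0],[-1,0,0,0,0,0]],
])

```text
time: 5.87
tool_pos: [585.7, -19.7, 212.3]
tcp_rot: [-180.0, -0.0, -175.0]
ft_force: [-0.5, 0.8, -1.5]
finger_gap: 27.0
grip_force: 40.2
```

>>> step_arm([
  [[-1,0,0,0,0,0],[-1,0,0,0,0,0],[-1,0,0,0,0,0]],
])

```text
time: 6.12
tool_pos: [584.7, -19.7, 212.2]
tcp_rot: [180.0, -0.0, -175.0]
ft_force: [-0.7, 0.8, -2.0]
finger_gap: 27.4
grip_force: 40.2
```

>>> step_arm([
  [[-1,0,0,0,0,0],[-1,0,0,0,0,0],[-1,0,0,0,0,0]],
])

```text
time: 6.37
tool_pos: [583.7, -19.7, 212.3]
tcp_rot: [-180.0, 0.0, -175.0]
ft_force: [0.1, -1.1, -1.4]
finger_gap: 27.0
grip_force: 40.2
```

>>> step_arm([
  [[-1,0,0,0,0,0],[-1,0,0,0,0,0],[-2,0,0,0,0,0],[-2,0,0,0,0,0]],
])

```text
time: 6.7
tool_pos: [581.6, -19.7, 212.3]
tcp_rot: [-180.0, -0.0, -175.0]
ft_force: [0.1, -0.6, -1.7]
finger_gap: 27.2
grip_force: 40.2
```

>>> step_arm([
  [[-1,0,0,0,0,0],[-1,0,0,0,0,0],[-1,0,0,0,0,0]],
])

```text
time: 6.95
tool_pos: [581.0, -19.7, 212.4]
tcp_rot: [-180.0, 0.0, -175.0]
ft_force: [1.0, 0.0, -2.0]
finger_gap: 27.1
grip_force: 40.1
```

>>> step_arm([
  [[-1,0,0,0,0,0],[-1,0,0,0,0,0],[-1,0,0,0,0,0]],
])

```text
time: 7.2
tool_pos: [580.2, -19.7, 212.5]
tcp_rot: [-180.0, 0.1, -175.0]
ft_force: [5.6, 0.8, -3.6]
finger_gap: 27.3
grip_force: 39.9
```

Contact is at TCP x ≈ 580.7. That puts the hook 4 mm short of the bar axis, so I back off to +2 and lower.

>>> step_arm([
  [[7,0,0,0,0,0],[7,0,0,0,0,0],[7,0,-5,0,0,0],[7,0,-10,0,0,0],[7,0,-14,0,0,0],[7,0,-18,0,0,0],[7,0,-18,0,0,0]],
])

```text
time: 7.78
tool_pos: [586.1, -19.7, 192.8]
tcp_rot: [180.0, -0.1, -175.0]
ft_force: [0.8, 0.3, -2.6]
finger_gap: 27.3
grip_force: 40.1
```

>>> step_arm([
  [[0,0,-3,0,0,0],[0,0,-6,0,0,0],[0,0,-8,0,0,0],[0,0,-10,0,0,0],[0,0,-10,0,0,0]],
])

```text
time: 8.2
tool_pos: [586.5, -19.7, 183.7]
tcp_rot: [180.0, -0.0, -175.0]
ft_force: [-0.5, -0.6, -1.4]
finger_gap: 27.1
grip_force: 40.2
```

>>> step_arm([
  [[0,0,-1,0,0,0],[0,0,-2,0,0,0],[0,0,-3,0,0,0],[0,0,-3,0,0,0]],
])

```text
time: 8.53
tool_pos: [586.6, -19.8, 181.1]
tcp_rot: [-180.0, -0.0, -175.0]
ft_force: [-1.7, 0.8, -0.8]
finger_gap: 27.4
grip_force: 40.2
```

Hooked without contact. Now slide about 147 mm along the bar to the jar.

>>> step_arm([
  [[-1,11.5,0,0,0,0],[-2.4,27,0,0,0,0],[-4,45,0,0,0,0],[-5.5,63,0,0,0,0],[-7,81,0,0,0,0],[-8.6,99,0,0,0,0],[-10.2,117,0,0,0,0],[-11.6,133,0,0,0,0],[-12.5,143,0,0,0,0],[-12.8,147,0,0,0,0],[-12.8,147,0,0,0,0],[-12.8,147,0,0,0,0]],
])

```text
time: 9.53
tool_pos: [573.9, 127.3, 181.3]
tcp_rot: [-180.0, -0.0, -175.0]
ft_force: [-1.0, 0.7, -1.1]
finger_gap: 27.1
grip_force: 40.2
```

>>> step_arm([
  [[0,0,-1,0,0,0],[0,0,-2,0,0,0],[0,0,-2,0,0,0]],
])

```text
time: 9.78
tool_pos: [574.3, 126.7, 180.5]
tcp_rot: [180.0, 0.0, -175.1]
ft_force: [-4.7, 1.8, 7.6]
finger_gap: 27.3
grip_force: 41.0
```

```bash
python3 - <<'E'
from h import *
s=r.sense();print(s['tool_pos'],s['tcp_rot'],s['ft_force'],s['finger_gap'])
d=shot('side')
cv2.imwrite('pics/c8.png',cv2.resize(d['img'][150:300,190:390],(800,600),interpolation=2))
E
```

```text
[574.25018564 126.70145745 180.50739495] [ 1.79977924e+02  3.82434658e-02 -1.75064326e+02] [-4.67473003  1.84062878  7.59302567] 27.324317203033658
```

View pics/c8.png

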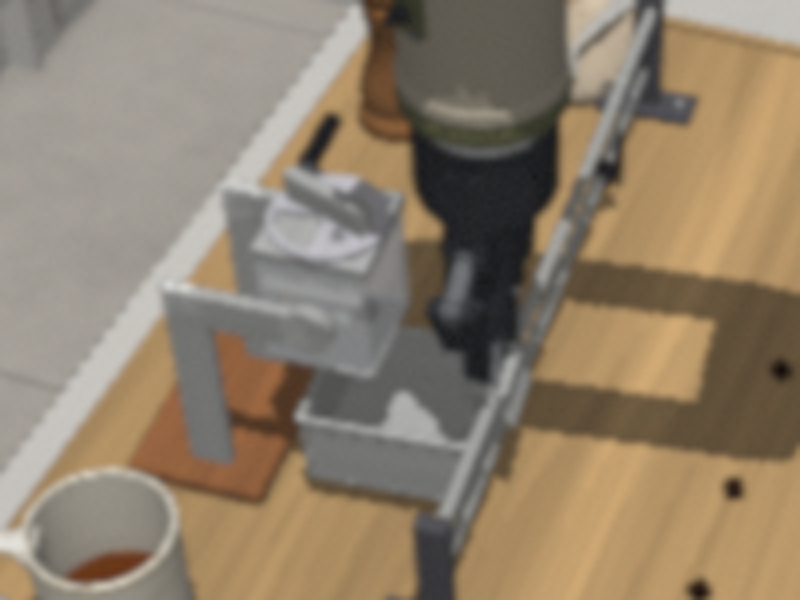

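The cup is seated on the bar below the jar (rim at crop (300–490,415–450), clear of the jar). Release, rise, and turn towards the dial fin.

>>> step_arm([
  [[0,0,1,0,0,0],[0,0,1,0,0,0],[0,0,1,0,0,0],[0,0,1,0,0,0],[0,0,1,0,0,0]],
], fingers=-1)

```text
time: 10.25
tool_pos: [574.0, 127.0, 180.1]
tcp_rot: [-180.0, -0.0, -175.0]
ft_force: [0.3, 0.2, 0.6]
finger_gap: 85.1
grip_force: 0.0
```

>>> step_arm([
  [[0,0,15,0,0,0],[0,0,40,0,0,0],[0,0,75,0,0,0],[0,0,110,0,0,-0.12],[0,0,145,0,0,-0.24],[0,0,150,0,0,-0.36],[0,0,150,0,0,-0.48],[0,0,150,0,0,-0.6],[0,0,150,0,0,-0.72],[0,0,150,0,0,-0.84],[0,0,150,0,0,-0.96],[0,0,150,0,0,-1.08]],
])

```text
time: 11.25
tool_pos: [574.0, 127.2, 330.1]
tcp_rot: [-180.0, 0.0, 122.8]
ft_force: [0.5, -0.1, 0.7]
finger_gap: 85.2
grip_force: 0.0
```

>>> step_arm([
  [[5,0,0,0,0,-0.12],[15,1,0,0,0,-0.24],[25,2,0,0,0,-0.36],[35,3,0,0,0,-0.48],[45,4,0,0,0,-0.6],[55,5,0,0,0,-0.72],[65,6,0,0,0,-0.84],[75,7,0,0,0,-0.96],[86,7,0,0,0,-1.08],[86,7,0,0,0,-1.2],[86,7,0,0,0,-1.32],[86,7,0,0,0,-1.4]],
])

```text
time: 12.25
tool_pos: [660.2, 134.2, 329.7]
tcp_rot: [-180.0, 0.0, 42.5]
ft_force: [0.1, -1.5, 0.3]
finger_gap: 85.4
grip_force: 0.0
```

>>> step_arm([
  [[0,0,0,0,0,-0.12],[0,0,0,0,0,-0.24],[0,0,0,0,0,-0.36],[0,0,0,0,0,-0.48],[0,0,0,0,0,-0.6],[0,0,0,0,0,-0.72],[0,0,0,0,0,-0.84],[0,0,0,0,0,-0.96],[0,0,0,0,0,-1.06],[0,0,0,0,0,-1.06]],
])

```text
time: 13.08
tool_pos: [660.0, 134.2, 330.0]
tcp_rot: [180.0, 0.0, -18.1]
ft_force: [0.2, -0.1, 0.4]
finger_gap: 85.6
grip_force: 0.0
```

>>> step_arm([
  [[0,0,-25,0,0,0],[0,0,-45,0,0,0],[0,0,-58,0,0,0],[0,0,-62,0,0,0],[0,0,-62,0,0,0]],
])

```text
time: 13.5
tool_pos: [659.2, 134.1, 266.5]
tcp_rot: [179.9, 0.2, -17.7]
ft_force: [-0.4, 1.0, -0.1]
finger_gap: 85.2
grip_force: 0.0
```

>>> step_arm([
  [[0,0,0,0,0,0],[0,0,0,0,0,0],[0,0,0,0,0,0],[0,0,0,0,0,0],[0,0,0,0,0,0],[0,0,0,0,0,0],[0,0,0,0,0,0]],
], fingers=1, newtons=20)

```text
time: 14.08
tool_pos: [660.1, 134.9, 268.8]
tcp_rot: [-179.9, -0.0, -17.8]
ft_force: [0.7, 4.3, 1.7]
finger_gap: 8.3
grip_force: 23.6
```

```bash
python3 - <<'E'
from h import *
s=r.sense();print(s['joint_pos'].round(1),s['wrist_torque'],s['ft_force'])
E
```

```text
[7.20e+00 1.86e+01 7.09e+01 1.00e-01 9.05e+01 1.15e+02] [ 0.63923117 -0.04372924  0.01827255] [0.68067155 4.34203176 1.67561357]
```

>>> step_arm([
  [[0,1,0,0,0,0.1],[0,1,0,0,0,0.2],[0,1,0,0,0,0.3],[0,1,0,0,0,0.4],[0,1,0,0,0,0.5],[0,1,0,0,0,0.6],[0,1,0,0,0,0.7],[0,1,0,0,0,0.8],[0,1,0,0,0,0.9],[0,1,0,0,0,1.0],[0,1,0,0,0,1.1],[0,1,0,0,0,1.2]],
])

```text
time: 15.08
tool_pos: [661.0, 132.6, 268.9]
tcp_rot: [179.8, 0.1, 51.1]
ft_force: [2.7, -9.8, -0.5]
finger_gap: 8.5
grip_force: 23.4
```

```bash
python3 - <<'E'
from h import *
s=r.sense();print(s['joint_pos'].round(1),s['wrist_torque'],s['ft_force'])
E
```

```text
[ 7.1 18.6 70.8 -0.2 90.4 46. ] [-1.68364487 -0.71800645 -0.04210454] [ 2.72985689 -9.79494962 -0.54942826]
```

>>> step_arm([
  [[0,0,0,0,0,0.1],[0,0,0,0,0,0.2],[0,0,0,0,0,0.3],[0,0,0,0,0,0.4],[0,0,0,0,0,0.5],[0,0,0,0,0,0.6]],
])

```text
time: 15.58
tool_pos: [661.6, 132.1, 268.9]
tcp_rot: [179.8, 0.2, 85.4]
ft_force: [6.6, -12.1, -0.4]
finger_gap: 8.5
grip_force: 23.7
```

```bash
python3 - <<'E'
from h import *
s=r.sense();print(s['joint_pos'].round(1),s['wrist_torque'],s['ft_force'])
E
```

```text
[ 7.1 18.6 70.8 -0.3 90.4 11.6] [-1.84488749 -1.29388152  0.00836511] [  6.55028466 -12.13150931  -0.41776033]
```

>>> step_arm([
  [[1,-2,0,0,0,0.08],[2,-3,0,0,0,0.16],[2,-3,0,0,0,0.24],[2,-3,0,0,0,0.32],[2,-3,0,0,0,0.4],[2,-3,0,0,0,0.48],[2,-3,0,0,0,0.56],[2,-3,0,0,0,0.64]],
])

```text
time: 16.25
tool_pos: [662.9, 132.1, 269.0]
tcp_rot: [179.9, 0.1, 122.2]
ft_force: [1.2, 5.7, 3.3]
finger_gap: 8.5
grip_force: 47.0
```

```bash
python3 - <<'E'
from h import *
s=r.sense();print(s['joint_pos'].round(1),s['wrist_torque'],s['ft_force'])
E
```

```text
[  6.9  18.8  70.6  -0.   90.5 -25.2] [ 1.01524295 -0.25498287 -0.87127481] [1.19128351 5.71502043 3.31532423]
```

>>> step_arm([
  [[0,0,0,0,0,0.06],[0,0,0,0,0,0.12],[0,0,0,0,0,0.18],[0,0,0,0,0,0.24]],
])

```text
time: 16.58
tool_pos: [662.9, 132.2, 269.3]
tcp_rot: [179.8, 0.1, 135.7]
ft_force: [2.0, 3.0, 1.7]
finger_gap: 8.7
grip_force: 139.1
```

```bash
python3 - <<'E'
from h import *
s=r.sense();print(s['joint_pos'].round(1),s['wrist_torque'],s['ft_force'])
E
```

```text
[  6.9  18.8  70.6   0.   90.5 -38.8] [ 0.48351969 -0.59957686 -3.29882417] [1.96283526 2.97590648 1.65989318]
```

Stop reached (−3.3 N m). Unwind the extra twist, release and rise.

>>> step_arm([
  [[0,0,0,0,0,-0.1],[0,0,0,0,0,-0.2],[0,0,0,0,0,-0.24]],
])

```text
time: 16.83
tool_pos: [662.8, 132.3, 269.0]
tcp_rot: [179.9, 0.0, 121.6]
ft_force: [3.2, 1.4, 1.0]
finger_gap: 8.4
grip_force: 42.6
```

>>> step_arm([
  [[0,0,0,0,0,0],[0,0,0,0,0,0],[0,0,0,0,0,0],[0,0,0,0,0,0],[0,0,20,0,0,0],[0,0,55,0,0,0],[0,0,90,0,0,0],[0,0,110,0,0,0],[-35,0,110,0,0,0],[-70,-20,110,0,0,0],[-110,-50,110,0,0,0],[-140,-80,110,0,0,0]],
], fingers=-1)

```text
time: 17.83
tool_pos: [526.8, 58.8, 377.9]
tcp_rot: [-180.0, -0.0, 122.1]
ft_force: [0.2, -1.7, 1.0]
finger_gap: 85.4
grip_force: 0.0
```

```bash
python3 - <<'E'
from h import *
s=r.sense();print(s['joint_pos'].round(1),s['tool_pos'],s['tcp_rot'])
d=shot('side');t=shot('top');np.save('s4.npy',d,allow_pickle=True);np.save('t4.npy',t,allow_pickle=True)
cv2.imwrite('pics/c9.png',np.hstack([cv2.resize(d['img'][160:260,230:330],(400,400),interpolation=2),cv2.resize(t['img'][150:250,230:330],(400,400),interpolation=2)]))
E
```

```text
[  0.8  -4.4  84.4   0.   99.9 -31.3] [526.7720033   58.77468336 377.93842106] [-1.79983893e+02 -1.90324932e-02  1.22148882e+02]
```

View pics/c9.png

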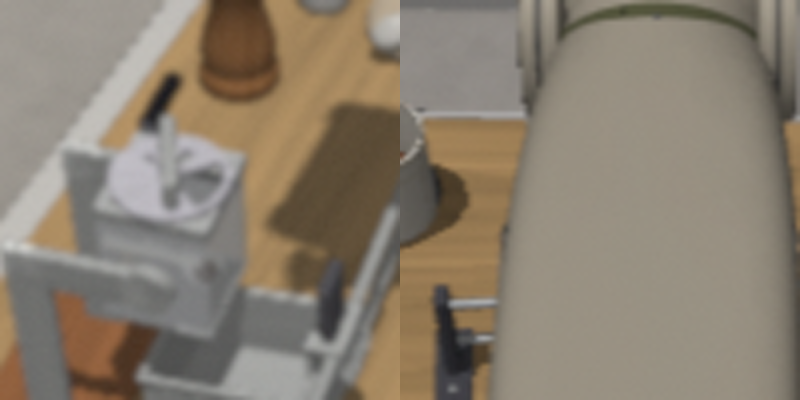

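The dial's large opening now faces the rail and the cup hangs below. Go above the crank pin.

>>> step_arm([
  [[35,0,0,0,0,-0.1],[70,-1,0,0,0,-0.2],[105,-2,0,0,0,-0.3],[140,-3,0,0,0,-0.4],[165,-4,-20,0,0,-0.473],[176,-4,-50,0,0,-0.473],[176,-4,-78,0,0,-0.473],[176,-4,-78,0,0,-0.473],[176,-4,-78,0,0,-0.473]],
])

```text
time: 18.68
tool_pos: [703.4, 54.6, 297.6]
tcp_rot: [-179.7, -0.0, 94.9]
ft_force: [-0.2, -0.4, -0.0]
finger_gap: 85.2
grip_force: 0.0
```

```bash
python3 - <<'E'
from h import *
s=r.sense();print(s['joint_pos'].round(1),s['tool_pos'],s['tcp_rot'],s['ft_force'])
d=np.load('s4.npy',allow_pickle=True).item()
# pin ends in side crop: (148,125) near root, (175,78) tip
for x,y in((150,125),(174,78)): print(plane(d,230+x/4,160+y/4,226).round(1))
E
```

```text
[ 0.3 23.8 61.4  0.  95.1 -4.6] [703.37954641  54.64558298 297.55975268] [-1.79674556e+02 -2.95609534e-02  9.49085974e+01] [-0.20101718 -0.41515616 -0.01088308]
[696.2  85.9 226. ]
[701.2  44.1 226. ]
```

>>> step_arm([
  [[0,0,-25,0,0,0],[0,0,-48,0,0,0],[0,0,-62,0,0,0],[0,0,-68,0,0,0],[0,0,-68,0,0,0]],
])

```text
time: 19.1
tool_pos: [704.1, 54.6, 232.2]
tcp_rot: [-179.9, -0.0, 94.9]
ft_force: [0.0, 1.1, 0.6]
finger_gap: 85.1
grip_force: 0.0
```

>>> step_arm([
  [[0,0,0,0,0,0],[0,0,0,0,0,0],[0,0,0,0,0,0],[0,0,0,0,0,0],[0,0,0,0,0,0],[0,0,0,0,0,0],[0,0,0,0,0,0]],
], fingers=1, newtons=25)

```text
time: 19.68
tool_pos: [704.1, 54.4, 232.7]
tcp_rot: [-180.0, 0.0, 94.9]
ft_force: [-3.5, -0.4, 2.9]
finger_gap: 10.6
grip_force: 24.4
```

Pin gripped (10.6 mm). Crank along the arc.

>>> step_arm([
  [[-4,-0.3,4,0,0,0],[-8.3,-0.7,7.6,0,0,0],[-13,-1.1,10.5,0,0,0],[-18.1,-1.6,12.8,0,0,0],[-23.5,-2,14.5,0,0,0],[-29,-2.5,15.5,0,0,0],[-34.5,-3,15.8,0,0,0],[-40.1,-3.5,15.4,0,0,0],[-45.6,-4,14.3,0,0,0],[-51,-4.5,12.5,0,0,0],[-56,-4.9,10.1,0,0,0],[-60.8,-5.3,7,0,0,0]],
])

```text
time: 20.68
tool_pos: [643.2, 49.1, 238.9]
tcp_rot: [180.0, -0.0, 94.9]
ft_force: [4.2, 1.0, 0.7]
finger_gap: 10.6
grip_force: 26.0
```

>>> step_arm([
  [[-4.2,-0.4,-3.6,0,0,0],[-8.1,-0.7,-7.7,0,0,0],[-11.3,-1,-12.3,0,0,0],[-14,-1.2,-17.2,0,0,0],[-16.2,-1.4,-22.5,0,0,0],[-17.4,-1.5,-27.9,0,0,0],[-18,-1.6,-33,0,0,0],[-18.1,-1.6,-36.5,0,0,0],[-18.1,-1.6,-36.5,0,0,0],[-18.1,-1.6,-36.5,0,0,0]],
])

```text
time: 21.52
tool_pos: [625.6, 47.6, 201.8]
tcp_rot: [-180.0, -0.0, 94.9]
ft_force: [7.6, 0.8, -0.3]
finger_gap: 11.1
grip_force: 26.6
```

```bash
python3 - <<'E'
from h import *
s=r.sense();print(s['tool_pos'],s['ft_force'],s['finger_gap'])
d=shot('side')
cv2.imwrite('pics/c10.png',cv2.resize(d['img'][170:290,220:380],(800,600),interpolation=2))
E
```

```text
[625.61278688  47.6075398  201.81022686] [ 7.62356819  0.78940744 -0.33656326] 11.091399070586357
```

View pics/c10.png

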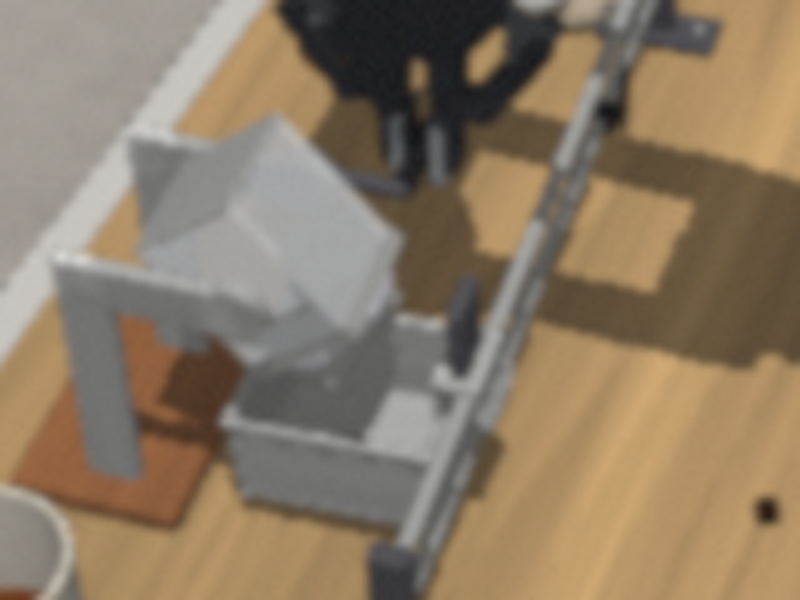

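The jar is tipped, mouth over the cup. Rock it.

>>> step_arm([
  [[1.2,0.1,11,0,0,0],[6.3,0.5,23.6,0,0,0],[1.2,0.1,11,0,0,0],[0,0,-1,0,0,0],[1.2,0.1,11,0,0,0],[6.3,0.5,23.6,0,0,0],[1.2,0.1,11,0,0,0],[0,0,-1,0,0,0],[1.2,0.1,11,0,0,0],[6.3,0.5,23.6,0,0,0],[1.2,0.1,11,0,0,0],[0,0,-1,0,0,0]],
])

```text
time: 22.57
tool_pos: [625.6, 47.5, 202.5]
tcp_rot: [180.0, 0.0, 94.9]
ft_force: [10.9, 0.7, 5.0]
finger_gap: 10.8
grip_force: 27.3
```

>>> step_arm([
  [[1.2,0.1,12,0,0,0],[6.3,0.5,24.6,0,0,0],[1.2,0.1,12,0,0,0],[0,0,0,0,0,0],[1.2,0.1,12,0,0,0],[6.3,0.5,24.6,0,0,0],[1.2,0.1,12,0,0,0],[0,0,0,0,0,0],[1.2,0.1,12,0,0,0],[6.3,0.5,24.6,0,0,0],[1.2,0.1,12,0,0,0],[0,0,0,0,0,0]],
])

```text
time: 23.57
tool_pos: [625.6, 47.4, 202.5]
tcp_rot: [180.0, 0.0, 94.9]
ft_force: [10.0, 0.1, 5.4]
finger_gap: 10.6
grip_force: 28.6
```

>>> step_arm([
  [[1.2,0.1,12,0,0,0],[6.3,0.5,24.6,0,0,0],[1.2,0.1,12,0,0,0],[0,0,0,0,0,0],[1.2,0.1,12,0,0,0],[6.3,0.5,24.6,0,0,0],[1.2,0.1,12,0,0,0],[0,0,0,0,0,0],[0,0,0,0,0,0],[0,0,0,0,0,0],[0,0,0,0,0,0],[0,0,0,0,0,0]],
])

```text
time: 24.57
tool_pos: [625.6, 47.4, 200.3]
tcp_rot: [-180.0, 0.0, 94.9]
ft_force: [8.8, 0.1, -3.8]
finger_gap: 10.7
grip_force: 28.5
```

```bash
python3 - <<'E'
from h import *
s=r.sense();print(s['tool_pos'],s['ft_force'],s['finger_gap'])
d=shot('side');np.save('s5.npy',d,allow_pickle=True)
t=shot('top');np.save('t5.npy',t,allow_pickle=True)
for n,q in(('s',d),('t',t)):
    m=(q['img'].max(2)<60).astype(np.uint8); N,_,st,ce=cv2.connectedComponentsWithStats(m)
    for i in range(1,N):
        if 3<=st[i,4]<60: print(n,ce[i].round(1),st[i,4],plane(q,*ce[i],62).round(0))
E
```

```text
[625.58963206  47.41909542 200.29189765] [ 8.76237426  0.05258631 -3.7898243 ] 10.734301039193749
s [268.3  72.7] 3 [1084. -687.   62.]
s [285.1  88. ] 7 [ 977. -605.   62.]
s [281.1 113.8] 45 [ 919. -445.   62.]
s [352.4 163.1] 14 [ 612. -277.   62.]
s [352.5 171.7] 11 [ 599. -240.   62.]
s [341.6 192.2] 19 [ 599. -146.   62.]
s [312.9 236.5] 25 [610.  36.  62.]
s [384.8 241.8] 13 [439. -10.  62.]
s [373. 272.] 3 [438.  91.  62.]
s [600.  294.5] 6 [-44. -27.  62.]
s [364.  297.3] 7 [436. 166.  62.]
s [193.7 309.3] 3 [771. 329.  62.]
s [630.  317.6] 5 [-101.   15.   62.]
s [191.  332.9] 9 [744. 382.  62.]
s [203.6 390.1] 7 [654. 480.  62.]
s [350.5 392. ] 10 [394. 382.  62.]
t [1.4 2.4] 25 [1929. 1535.   62.]
t [30.3  0.6] 56 [1948. 1404.   62.]
t [282.9 134.1] 13 [1045.  139.   62.]
t [ 64.3 144.5] 58 [978. 935.  62.]
t [179.6 179.1] 10 [816. 485.  62.]
t [238.8 196. ] 14 [744. 273.  62.]
t [141.  213.5] 10 [665. 586.  62.]
t [128. 212.] 5 [671. 629.  62.]
t [133. 218.] 5 [647. 607.  62.]
t [143.3 225.9] 28 [615. 567.  62.]
t [355.3 228.2] 33 [ 615. -115.   62.]
t [240.7 228.4] 19 [609. 253.  62.]
t [245.  236.3] 7 [579. 237.  62.]
t [242.3 247. ] 3 [538. 241.  62.]
t [  0. 281.] 5 [409. 946.  62.]
t [240.  286.5] 6 [399. 234.  62.]
t [293. 382.] 3 [118.  68.  62.]
```

>>> step_arm([
  [[6.3,0.5,24.6,0,0,0],[6.3,0.5,24.6,0,0,0],[0,0,0,0,0,0],[0,0,0,0,0,0],[6.3,0.5,24.6,0,0,0],[6.3,0.5,24.6,0,0,0],[0,0,0,0,0,0],[0,0,0,0,0,0],[6.3,0.5,24.6,0,0,0],[6.3,0.5,24.6,0,0,0],[0,0,0,0,0,0],[0,0,0,0,0,0]],
])

```text
time: 25.67
tool_pos: [625.7, 47.7, 200.5]
tcp_rot: [179.9, -0.0, 94.9]
ft_force: [4.4, 0.8, -3.7]
finger_gap: 10.9
grip_force: 29.2
```

>>> step_arm([
  [[6.3,0.5,24.6,0,0,0],[6.3,0.5,24.6,0,0,0],[0,0,0,0,0,0],[0,0,0,0,0,0],[6.3,0.5,24.6,0,0,0],[6.3,0.5,24.6,0,0,0],[0,0,0,0,0,0],[0,0,0,0,0,0],[6.3,0.5,24.6,0,0,0],[6.3,0.5,24.6,0,0,0],[0,0,0,0,0,0],[0,0,0,0,0,0]],
])

```text
time: 26.67
tool_pos: [625.8, 47.8, 201.3]
tcp_rot: [179.8, -0.0, 94.9]
ft_force: [-1.6, 0.6, -4.0]
finger_gap: 10.7
grip_force: 29.4
```

>>> step_arm([
  [[1.2,0.1,12,0,0,0],[6.3,0.5,24.6,0,0,0],[6.3,0.5,24.6,0,0,0],[1.2,0.1,12,0,0,0],[0,0,0,0,0,0],[0,0,0,0,0,0],[0,0,0,0,0,0],[0,0,0,0,0,0]],
])

```text
time: 27.33
tool_pos: [625.8, 47.8, 202.5]
tcp_rot: [180.0, -0.0, 94.9]
ft_force: [-3.6, 1.4, -1.6]
finger_gap: 10.8
grip_force: 29.6
```

```bash
python3 - <<'E'
from h import *
s=r.sense();print(s['tool_pos'],s['ft_force'],s['finger_gap'])
d=shot('side');np.save('s6.npy',d,allow_pickle=True)
im=d['img']; hsv=cv2.cvtColor(im,cv2.COLOR_BGR2HSV)
# brightness map over cup interior
g=cv2.cvtColor(im,cv2.COLOR_BGR2GRAY)
print(g[232:262:1,266:312:1][::2,::2])
g5=cv2.cvtColor(np.load('s5.npy',allow_pickle=True).item()['img'],cv2.COLOR_BGR2GRAY)
df=np.abs(g.astype(int)-g5); ys,xs=np.where(df[150:320,200:420]>15); print(len(xs), xs.min()+200 if len(xs) else 0, list(zip(xs+200,ys+150))[:30])
E
```

```text
[625.7514093   47.79002865 202.49838603] [-3.57624451  1.37511797 -1.57914122] 10.752992367220203
[[116 112 116 122 139 143 130 125 124 144 157 160 151 147 154 116  97 114
  105  94  92  94  84]
 [118 113 110 110 119 123 124 127 126 130 145 154 147 139 113  95 109 150
  142 147 157 136  78]
 [119 112 115 118 126 126 127 126 128 125 127 129 138 118  96  95 105 117
  115 124 131 114  67]
 [124 128 125 126 127 127 127 123 119 114 113 110 109  98  93  95 107 115
  115 117 115 109  68]
 [106 143 151 139 124 120 116 115 119 124 114 103  96  94  96  97 100 115
  116 115 115 106  68]
 [ 68 108 122 108 107 111 119 127 128 125 105  96  93  94  96  94 100 113
  114 115 120 123  74]
 [ 60  77  94  94  96  93  96  99 103 101  98  95  94  95  95  94  99 111
  112 113 136 174 115]
 [ 62  83  88  84  85  84  86  90  93 106 111  95  94  96  94  95 105 113
  113 113 138 164 156]
 [ 72  89  85  83  84  84  88  95  95  99 101  94  93  93  92 109 150 148
  137 133 119 111 126]
 [ 97  89  83  84  83  85  90  94  94  95  95  94  95  95  93 124 166 170
  170 168 144  97 112]
 [143  98  84  83  82  88  94  9
[... 722 characters left out ...]
.int64(310), np.int64(150)), (np.int64(294), np.int64(151)), (np.int64(295), np.int64(151)), (np.int64(296), np.int64(151)), (np.int64(297), np.int64(151)), (np.int64(298), np.int64(151)), (np.int64(299), np.int64(151)), (np.int64(300), np.int64(151)), (np.int64(301), np.int64(151)), (np.int64(302), np.int64(151)), (np.int64(303), np.int64(151)), (np.int64(304), np.int64(151)), (np.int64(305), np.int64(151)), (np.int64(306), np.int64(151)), (np.int64(307), np.int64(151)), (np.int64(308), np.int64(151)), (np.int64(309), np.int64(151)), (np.int64(297), np.int64(152)), (np.int64(298), np.int64(152)), (np.int64(299), np.int64(152)), (np.int64(300), np.int64(152)), (np.int64(301), np.int64(152))]
```

>>> step_arm([
  [[0.7,0.1,9.6,0,0,0],[4.1,0.4,20.3,0,0,0],[10.1,0.9,29.8,0,0,0],[18.1,1.6,37.5,0,0,0],[27.9,2.4,43,0,0,0],[38.8,3.4,45.9,0,0,0],[49.9,4.4,46,0,0,0],[60.8,5.3,43.3,0,0,0],[70.6,6.2,38.1,0,0,0],[78.9,6.9,30.5,0,0,0],[80.3,7,28.7,0,0,0],[80.3,7,28.7,0,0,0]],
])

```text
time: 28.38
tool_pos: [704.5, 54.0, 234.3]
tcp_rot: [-179.8, 0.0, 94.9]
ft_force: [-20.8, -2.7, 14.2]
finger_gap: 10.4
grip_force: 30.7
```

```bash
python3 - <<'E'
from h import *
s=r.sense();print(s['tool_pos'],s['ft_force'],s['finger_gap'])
d=shot('side');np.save('s7.npy',d,allow_pickle=True)
t=shot('top');np.save('t7.npy',t,allow_pickle=True)
g=cv2.cvtColor(d['img'],cv2.COLOR_BGR2GRAY);g4=cv2.cvtColor(np.load('s4.npy',allow_pickle=True).item()['img'],cv2.COLOR_BGR2GRAY)
df=g.astype(int)-g4
m=(np.abs(df)>14).astype(np.uint8);m[:195]=0
N,_,st,ce=cv2.connectedComponentsWithStats(m)
for i in range(1,N):
    if st[i,4]>4: x,y,w,h,a=st[i]; print(ce[i].round(1),st[i].tolist(),df[y:y+h,x:x+w].min(),df[y:y+h,x:x+w].max(),g[y:y+h,x:x+w].min())
E
```

```text
[704.52336011  54.03659084 234.34556919] [-20.81947826  -2.69803756  14.22057251] 10.39340789466418
[258.4 195.7] [255, 195, 8, 3, 18] -65 -1 86
[283.7 195.3] [281, 195, 6, 2, 9] -49 -3 98
[310.5 211. ] [291, 195, 40, 32, 729] -64 75 75
[369.3 211.8] [338, 195, 77, 38, 1504] -76 81 52
[598.9 233.1] [568, 195, 72, 112, 3273] -92 61 43
[284.2 204.9] [283, 202, 3, 6, 10] 0 25 98
[269.5 208. ] [269, 206, 2, 5, 8] -23 -12 127
[274.  209.7] [273, 207, 3, 6, 14] 8 31 126
[245.8 209.8] [244, 208, 4, 5, 16] -49 -1 92
[435.5 216.8] [428, 215, 15, 4, 33] 4 33 85
[280.8 227.5] [278, 225, 7, 6, 32] 5 41 111
[626.9 250.9] [606, 225, 34, 43, 555] -22 26 79
[304.9 230.3] [300, 227, 11, 7, 58] -7 70 81
[461.6 234.8] [439, 229, 46, 14, 179] -82 35 94
[383.3 243.4] [327, 230, 106, 27, 478] -99 59 24
[481.3 289.2] [424, 242, 135, 107, 5250] -90 97 50
[637.5 255.5] [636, 253, 4, 6, 6] -14 17 83
[290.5 257.5] [289, 257, 4, 2, 8] -38 -15 127
[606.5 286.8] [597, 276, 30, 31, 112] -30 18 57
[582.5 349. ] [581, 339, 4, 19, 61] 6 43 92
[579.3 360.9] [579, 359, 2, 5, 7] 10 20 70
[577.2 367.7] [575, 365, 5, 6, 21] 3 45 87
```

Jar is back at its upright stop. Release the pin and clear away to look into jar and cup.

>>> step_arm([
  [[-1,0,1,0,0,0],[-1,0,1,0,0,0],[-1,0,1,0,0,0],[-1,0,1,0,0,0],[-1,0,1,0,0,0],[-1,0,25,0,0,0],[-1,0,60,0,0,0],[-1,0,95,0,0,0],[-30,-20,115,0,0,0],[-60,-40,115,0,0,0],[-90,-60,115,0,0,0],[-120,-80,115,0,0,0]],
], fingers=-1)

```text
time: 29.48
tool_pos: [585.0, -26.0, 345.9]
tcp_rot: [179.9, 0.0, 94.9]
ft_force: [0.6, -0.7, 0.0]
finger_gap: 85.6
grip_force: 0.0
```

>>> step_arm([
  [[-30,-28,0,0,0,0],[-60,-56,0,0,0,0],[-90,-84,0,0,0,0],[-120,-112,0,0,0,0],[-140,-140,0,0,0,0],[-140,-170,0,0,0,0],[-140,-200,0,0,0,0],[-140,-200,0,0,0,0]],
])

```text
time: 30.15
tool_pos: [444.9, -229.8, 345.5]
tcp_rot: [-180.0, 0.1, 94.6]
ft_force: [0.8, 0.7, -0.0]
finger_gap: 85.6
grip_force: 0.0
```

```bash
python3 - <<'E'
from h import *
s=r.sense();print(s['tool_pos'],s['tcp_rot'],s['ft_force'],s['finger_gap'])
d=shot('side');np.save('s8.npy',d,allow_pickle=True)
t=shot('top');np.save('t8.npy',t,allow_pickle=True)
d0=np.load('side0.npy',allow_pickle=True).item();t1=np.load('t1.npy',allow_pickle=True).item()
f=lambda im,x,y:cv2.resize(im[y:y+75,x:x+100],(400,300),interpolation=2)
cv2.imwrite('pics/c11.png',np.vstack([np.hstack([f(d0['img'],235,190),f(t1['img'],235,160)]),np.hstack([f(d['img'],235,190),f(t['img'],235,160)])]))
E
```

```text
[ 444.93142205 -229.7911258   345.48173724] [-1.79990746e+02  1.30224439e-01  9.46387447e+01] [ 0.80754874  0.71189579 -0.00514276] 85.55745667869168
```

View pics/c11.png

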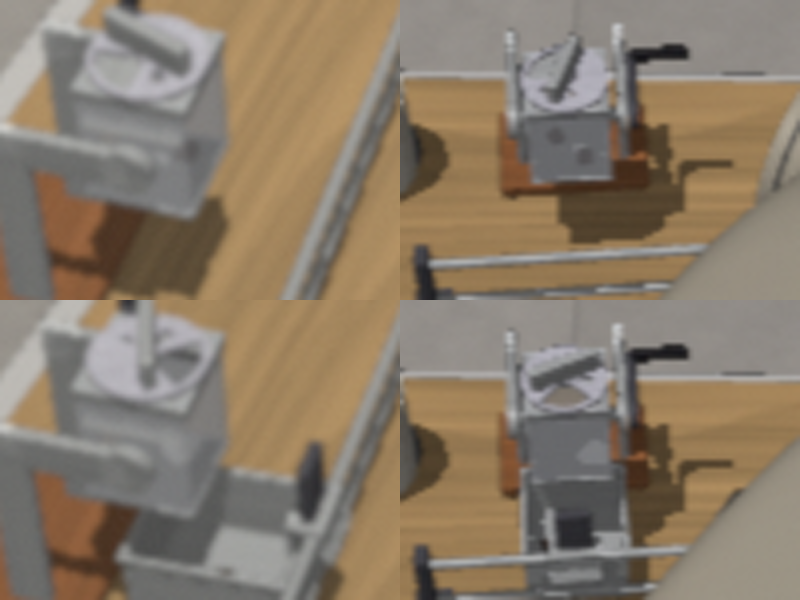

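Before: two toffees in the jar (top view (555,135) and (585,155)). Now the jar is empty and dark spots show in the cup (side (225,572), top (545,545)). Fetch the cup's tab again.

>>> step_arm([
  [[0,33,0,0,0,0.12],[0,66,0,0,0,0.24],[0,100,0,0,0,0.36],[10,135,0,0,0,0.48],[20,170,0,0,0,0.6],[35,205,0,0,0,0.72],[50,240,0,0,0,0.84],[70,270,0,0,0,0.96],[90,300,0,0,0,1.08],[110,330,0,0,0,1.2],[126,357,0,0,0,1.32],[126,357,0,0,0,1.44]],
])

```text
time: 31.25
tool_pos: [572.6, 137.8, 344.0]
tcp_rot: [179.9, -0.1, 178.0]
ft_force: [0.3, 0.5, -0.9]
finger_gap: 85.6
grip_force: 0.0
```

>>> step_arm([
  [[0,0,-10,0,0,0.12],[0,0,-20,0,0,0.138],[0,0,-50,0,0,0.138],[0,0,-60,0,0,0.138],[0,0,-60,0,0,0.138],[0,0,-60,0,0,0.138]],
])

```text
time: 31.75
tool_pos: [571.1, 131.7, 284.9]
tcp_rot: [-180.0, -0.1, -174.8]
ft_force: [0.3, -0.5, 1.0]
finger_gap: 85.2
grip_force: 0.0
```

```bash
python3 - <<'E'
from h import *
s=r.sense();print(s['tool_pos'],s['tcp_rot'])
d=np.load('s8.npy',allow_pickle=True).item()
g=cv2.cvtColor(d['img'],cv2.COLOR_BGR2GRAY)
# tab: dark region near px (312,235)
m=(g<85).astype(np.uint8);N,_,st,ce=cv2.connectedComponentsWithStats(m)
for i in range(1,N):
    if 280<ce[i][0]<330 and 215<ce[i][1]<260: print(ce[i].round(1),st[i].tolist(),plane(d,*ce[i],177).round(1))
E
```

```text
[571.069713   131.67135529 284.90053012] [-1.79997714e+02 -1.23107616e-01 -1.74802467e+02]
[312.3 235.8] [309, 227, 7, 18, 85] [569.5 134.6 177. ]
```

>>> step_arm([
  [[0,-4,-30,0,0,0],[0,-4,-60,0,0,0],[0,-4,-85,0,0,0],[0,-4,-98,0,0,0],[0,-4,-103,0,0,0],[0,-4,-103,0,0,0]],
])

```text
time: 32.25
tool_pos: [571.9, 127.5, 182.6]
tcp_rot: [-180.0, -0.0, -174.8]
ft_force: [-0.2, -0.4, -0.9]
finger_gap: 85.6
grip_force: 0.0
```

>>> step_arm([
  [[0,0,0,0,0,0],[0,0,0,0,0,0],[0,0,0,0,0,0],[0,0,0,0,0,0],[0,0,0,0,0,0],[0,0,0,0,0,0]],
], fingers=1, newtons=25)

```text
time: 32.75
tool_pos: [572.4, 127.7, 183.6]
tcp_rot: [180.0, 0.1, -174.7]
ft_force: [0.3, 0.7, 5.3]
finger_gap: 27.3
grip_force: 27.8
```

```bash
python3 - <<'E'
from h import *
d=np.load('s8.npy',allow_pickle=True).item();t=np.load('t5.npy',allow_pickle=True).item();d5=np.load('s5.npy',allow_pickle=True).item()
ry=np.array([-.087,.9962])
p,e=two(d5,(341.6,192.2),t,(355.3,228.2));print(p,e,(p[:2]-[577.8,5])@ry)
E
```

```text
[ 589.01565198 -111.60061993   95.09435952] 3.8192220694388457 -117.13329929559677
```

>>> step_arm([
  [[1,-11,1,0,0,0],[2.2,-25,1,0,0,0],[3.7,-42,1,0,0,0],[5.2,-60,1,0,0,0],[6.8,-78,1,0,0,0],[8.4,-96,1,0,0,0],[10,-114,1,0,0,0],[11.5,-132,1,0,0,0],[13.1,-150,1,0,0,0],[14.4,-165,1,0,0,0],[15.3,-175,1,0,0,0],[15.7,-180,1,0,0,0]],
])

```text
time: 33.75
tool_pos: [587.8, -54.4, 183.7]
tcp_rot: [180.0, 0.0, -174.8]
ft_force: [1.5, 4.1, 1.4]
finger_gap: 27.5
grip_force: 27.5
```

>>> step_arm([
  [[1,-11,0,0,0,0],[2.2,-25,0,0,0,0],[3.5,-40,0,0,0,0],[4.6,-52,0,0,0,0],[5.1,-58,0,0,0,0],[5.1,-58,0,0,0,0],[5.1,-58,0,0,0,0]],
])

```text
time: 34.33
tool_pos: [592.8, -111.8, 183.7]
tcp_rot: [-179.9, 0.0, -174.8]
ft_force: [2.5, -2.2, 2.9]
finger_gap: 27.5
grip_force: 27.6
```

>>> step_arm([
  [[0,0,0,0,0,0],[0,0,0,0,0,0],[0,0,0,0,0,0],[0,0,0,0,0,0],[0,0,20,0,0,0],[0,0,55,0,0,0],[0,0,95,0,0,0],[-20,0,120,0,0,-0.1],[-55,5,120,0,0,-0.2],[-90,20,120,0,0,-0.3],[-120,45,120,0,0,-0.4],[-140,75,120,0,0,-0.5]],
], fingers=-1)

```text
time: 35.33
tool_pos: [450.4, -35.4, 303.3]
tcp_rot: [-180.0, -0.0, 156.2]
ft_force: [-0.2, 1.3, -0.1]
finger_gap: 85.7
grip_force: 0.0
```

```bash
python3 - <<'E'
from h import *
s=r.sense();print(s['tool_pos'],s['tcp_rot'],s['joint_pos'].round(0))
d=shot('side');np.save('s9.npy',d,allow_pickle=True)
g=cv2.cvtColor(d['img'],cv2.COLOR_BGR2GRAY)
m=(d['img'].max(2)<70).astype(np.uint8);N,_,st,ce=cv2.connectedComponentsWithStats(m)
for i in range(1,N):
    if 230<ce[i][0]<430 and 140<ce[i][1]<320 and st[i,4]<150: print(ce[i].round(1),st[i].tolist(),plane(d,*ce[i],62).round(1),plane(d,*ce[i],85).round(1))
E
```

```text
[450.35780344 -35.4415032  303.28905829] [-1.79968515e+02 -2.06996263e-02  1.56237017e+02] [-11. -17. 103.  -0.  94. -77.]
[282. 150.] [282, 150, 1, 1, 1] [ 832.2 -263.2   62. ] [ 817.9 -235.5   85. ]
[291.5 151. ] [291, 151, 2, 1, 2] [ 803.2 -268.7   62. ] [ 789.6 -240.9   85. ]
[350.8 150.2] [350, 150, 3, 2, 4] [ 637.  -334.9   62. ] [ 627.8 -305.3   85. ]
[284.6 158.6] [284, 157, 3, 4, 7] [ 807.3 -227.3   62. ] [ 793.7 -200.5   85. ]
[291.9 158.3] [290, 157, 4, 4, 12] [ 787.4 -236.    62. ] [ 774.2 -209.    85. ]
[352.4 166.9] [350, 156, 5, 20, 55] [ 606.7 -260.5   62. ] [ 598.2 -232.9   85. ]
[340.1 171.4] [339, 165, 3, 13, 32] [ 633.1 -228.4   62. ] [ 623.9 -201.6   85. ]
[359.3 177.4] [356, 175, 8, 6, 41] [ 573.5 -222.4   62. ] [ 565.9 -195.7   85. ]
[269.7 184.5] [266, 179, 8, 12, 34] [ 797.4 -105.1   62. ] [784.  -81.5  85. ]
[342.3 192.4] [339, 189, 7, 8, 40] [ 597.1 -145.3   62. ] [ 588.9 -120.7   85. ]
[375.9 241.9] [375, 241, 3, 3, 8] [459.2  -2.   62. ] [454.5  18.9  85. ]
[373. 272.] [372, 271, 3, 3, 9] [438.3  91.   62. ] [434.3 109.5  85. ]
[364.5 297.5] [363, 296, 4, 4, 12] [435.  166.5  62. ] [431.  183.1  85. ]
```

Board toffee 0 was knocked: it is now at side (376,242). Refine toffee positions and check the cup's inside by colour.

```bash
python3 - <<'E'
from h import *
d=np.load('s9.npy',allow_pickle=True).item()
hsv=cv2.cvtColor(d['img'],cv2.COLOR_BGR2HSV).astype(int)
g=cv2.cvtColor(d['img'],cv2.COLOR_BGR2GRAY).astype(float)
for u,v in((376,242),(373,272),(364,297)):
    w=g[v-7:v+8,u-7:u+8];w=np.clip(np.median(w)-15-w,0,None);w[w<w.max()*.25]=0
    yy,xx=np.mgrid[v-7:v+8,u-7:u+8];a,b=(xx*w).sum()/w.sum(),(yy*w).sum()/w.sum()
    print((a.round(1),b.round(1)),plane(d,a,b,62.5).round(1))
rx=np.array([np.cos(.0871),np.sin(.0871)]);ry=np.array([-rx[1],rx[0]])
h=np.array([590.,-111.8])
P=lambda x,y,z:proj(d,[*(h+rx*(x+56)+ry*y),z])
q=[P(x,y,80) for x,y in((45,37),(-45,37),(-45,-37),(45,-37))];print('floor',np.round(q))
q2=[P(x,y,127) for x,y in((48,40),(-48,40),(-48,-40),(48,-40))];print('rim',np.round(q2))
M=np.zeros(g.shape,np.uint8);cv2.fillPoly(M,[np.round(q2).astype(int)],1)
ys,xs=np.where((M>0)&((hsv[:,:,1]>70)|(g<75)));
for x,y in zip(xs,ys): print((x,y),d['img'][y,x].tolist(),end=' ')
x0,x1=int(min(p[0] for p in q2)),int(max(p[0] for p in q2));y0,y1=int(min(p[1] for p in q2)),int(max(p[1] for p in q2))
print();print(x0,y0);print('\n'.join(' '.join('%3d'%v for v in row) for row in g[y0:y1+2,x0:x1+2].astype(int)))
E
```

```text
(np.float64(375.9), np.float64(241.8)) [459.   -1.7  62.5]
(np.float64(373.0), np.float64(271.7)) [438.5  90.6  62.5]
(np.float64(364.3), np.float64(297.3)) [435.5 166.6  62.5]
floor [[300. 198.]
 [333. 204.]
 [340. 186.]
 [309. 180.]]
rim [[298. 185.]
 [334. 192.]
 [342. 172.]
 [307. 166.]]
(np.int64(307), np.int64(166)) [92, 131, 159] (np.int64(308), np.int64(166)) [93, 131, 159] (np.int64(309), np.int64(166)) [92, 130, 157] (np.int64(307), np.int64(167)) [107, 135, 156] (np.int64(310), np.int64(167)) [112, 137, 157] (np.int64(311), np.int64(167)) [109, 136, 158] (np.int64(312), np.int64(167)) [109, 137, 159] (np.int64(313), np.int64(167)) [103, 134, 158] (np.int64(314), np.int64(167)) [97, 133, 159] (np.int64(315), np.int64(167)) [96, 135, 163] (np.int64(306), np.int64(168)) [109, 136, 156] (np.int64(315), np.int64(168)) [114, 139, 159] (np.int64(316), np.int64(168)) [119, 145, 166] (np.int64(317), np.int64(168)) [120, 146, 168] (np.int64(318), np.int64(168)) [117, 145, 167] (np.int64(319), np.int64(168)) [110, 140, 164] (np.int64(320), np.int64(168)) [101, 132, 155] (np.int64(321
[... 5275 characters left out ...]
 105 103 107 114 119 127 129 130 130 135 144 151 160 163 161 158 157 158 161 165 168 169 166 164 163 163 164 165 166 165 160 155 150 151 152 141 111  84  76  76
134 123 109 104 104 105 104 101 100  99 104 107 106 106 112 117 123 128 133 133 132 136 144 151 158 163 161 157 157 157 161 164 168 167 165 160 157 153 151 148 127  91  59  55  55
138 127 114 107 106 107 106 106 101  99 101 103 106 103 102 100  99 102 107 110 111 114 117 124 127 132 131 132 137 145 151 159 163 161 156 153 154 155 155 143 111  69  39  29  32
139 128 115 108 107 109 108 109 108 105 105 106 107 109 104 102  98  98 104 106 106 106 102  99 100 103 105 109 113 118 123 128 132 132 130 132 141 149 152 137 101  60  31  24  21
```

>>> step_arm([
  [[0,25,0,0,0,-0.12],[0,50,0,0,0,-0.24],[0,80,0,0,0,-0.36],[0,110,-10,0,0,-0.48],[-5,140,-30,0,0,-0.6],[-10,165,-50,0,0,-0.72],[-15,190,-80,0,0,-0.84],[-15,202,-110,0,0,-0.96],[-15,202,-140,0,0,-1.068],[-15,202,-150,0,0,-1.068],[-15,202,-150,0,0,-1.068],[-15,202,-150,0,0,-1.068]],
])

```text
time: 36.38
tool_pos: [437.7, 166.4, 154.0]
tcp_rot: [-180.0, 0.0, 95.7]
ft_force: [-0.1, -1.4, 0.6]
finger_gap: 85.1
grip_force: 0.0
```

```bash
python3 - <<'E'
from h import *
s=r.sense();print(s['tool_pos'],s['tcp_rot'])
t=shot('top');np.save('t10.npy',t,allow_pickle=True)
d=shot('side');np.save('s10.npy',d,allow_pickle=True)
g=cv2.cvtColor(t['img'],cv2.COLOR_BGR2GRAY).astype(int)
rx=np.array([np.cos(.0871),np.sin(.0871)]);ry=np.array([-rx[1],rx[0]])
h=np.array([590.,-111.8])
P=lambda x,y,z:proj(t,[*(h+rx*(x+56)+ry*y),z])
for z in(80,127): print(z,[P(x,y,z).round(0).tolist() for x,y in((45,37),(-45,37),(-45,-37),(45,-37))])
print('tab',P(-56,14,191).round(),P(-56,-14,153).round())
print('\n'.join('%d: '%y+' '.join('%3d'%v for v in g[y,336:372]) for y in range(192,232)))
gd=cv2.cvtColor(d['img'],cv2.COLOR_BGR2GRAY).astype(float)
for u,v in((376,242),(373,272),(364,297)):
    w=gd[v-7:v+8,u-7:u+8];w=np.clip(np.median(w)-15-w,0,None);w[w<w.max()*.25]=0
    yy,xx=np.mgrid[v-7:v+8,u-7:u+8];a,b=(xx*w).sum()/w.sum(),(yy*w).sum()/w.sum()
    print((a.round(1),b.round(1)),plane(d,a,b,62.5).round(1))
E
```

```text
[437.70574712 166.4074969  154.04463825] [-1.79966084e+02  8.53584110e-03  9.56516101e+01]
80 [[340.0, 207.0], [343.0, 229.0], [366.0, 228.0], [362.0, 206.0]]
127 [[340.0, 198.0], [344.0, 220.0], [367.0, 219.0], [363.0, 197.0]]
tab [353. 210.] [361. 217.]
192: 120 120 120 121 121 121 121 120 121 122 122 123 122 123 123 123 123 124 124 122 103  79  59  51  55  63  66  65  62  61  60  57  55  53  47  42
193: 123 123 123 124 124 123 124 124 125 126 125 125 126 126 126 126 126 125 126 123  97  78  61  48  52  60  62  61  59  58  58  57  55  51  45  40
194: 123 123 123 123 124 123 124 123 125 125 124 124 125 126 126 127 126 126 127 125  94  74  72  57  50  52  54  55  55  54  55  53  51  47  41  40
195: 125 125 125 125 125 124 125 125 126 125 125 126 125 126 126 125 126 125 125 120  96  80  79  72  63  58  64  68  61  53  50  48  47  45  39  40
196: 127 127 128 126 127 127 126 128 128 131 132 134 132 132 134 134 133 131 122 117 103  88  95 103 110 108 127 130 112  78  50  45  45  46  46  44
197: 130 130 128 123 123 123 124 128 137 143 152 158 158 157 165 167 163 155 150 149 139 131 137 13
[... 4652 characters left out ...]
  95  93  93 106
229: 149 144 138 135 132 128 125 121 118 115 112 108 106 100  94  89  73  44  17  13  19  45  65  73  81  77  68  73  75  74  74  76  74  73  84 116
230: 111 113 113 112 111 110 107  94  89  81  77  83  81  77  75  73  61  37  18  13  20  45  64  70  72  71  69  72  71  70  70  71  69  74 107 125
231: 132 133 134 133 134 134 131 103  76  71  71  73  71  72  71  71  69  59  38  21  36  59  70  70  71  71  70  71  72  70  71  71  70  71  77  79
(np.float64(nan), np.float64(nan)) [nan nan nan]
(np.float64(372.9), np.float64(272.3)) [438.2  92.2  62.5]
(np.float64(364.7), np.float64(294.8)) [436.7 159.9  62.5]<stdin>:15: RuntimeWarning: invalid value encountered in scalar divide
```

Two touching toffees show in the cup (top view cols 344–349, rows 215–217). Cross-check the board toffees with the top camera, since the side view reads a few mm high in y.

```bash
python3 - <<'E'
from h import *
for f in('top0','t1','t4','t8','t10'):
    t=np.load(f+'.npy',allow_pickle=True).item();g=cv2.cvtColor(t['img'],cv2.COLOR_BGR2GRAY).astype(float)
    for P in((435.5,166.6),(438.5,90.6),(459,-1.7),(438,-10)):
        u,v=np.round(proj(t,[*P,62.5])).astype(int)
        w=g[v-7:v+8,u-7:u+8].copy();
        if w.min()>60: continue
        w=np.clip(np.median(w)-15-w,0,None);w[w<w.max()*.25]=0
        if (w>0).sum()>40: continue
        yy,xx=np.mgrid[v-7:v+8,u-7:u+8];a,b=(xx*w).sum()/w.sum(),(yy*w).sum()/w.sum();print(f,P,(u,v),(a.round(1),b.round(1)),(w>0).sum(),plane(t,a,b,62.5).round(1))
E
```

```text
top0 (435.5, 166.6) (np.int64(264), np.int64(276)) (np.float64(265.3), np.float64(275.8)) 24 [435.6 162.1  62.5]
t1 (435.5, 166.6) (np.int64(264), np.int64(276)) (np.float64(264.3), np.float64(275.0)) 17 [438.4 165.1  62.5]
t10 (459, -1.7) (np.int64(320), np.int64(270)) (np.float64(320.5), np.float64(269.0)) 16 [461.3  -3.7  62.5]
t10 (438, -10) (np.int64(323), np.int64(276)) (np.float64(320.5), np.float64(269.6)) 10 [459.1  -3.7  62.5]
```

>>> step_arm([
  [[0,-2,-30,0,0,0],[0,-2,-55,0,0,0],[0,-2,-66,0,0,0],[0,-2,-70,0,0,0],[0,-2,-72,0,0,0],[0,-2,-72,0,0,0]],
])

```text
time: 36.98
tool_pos: [438.7, 164.7, 82.8]
tcp_rot: [179.9, -0.0, 95.5]
ft_force: [0.1, 0.6, -0.4]
finger_gap: 85.2
grip_force: 0.0
```

>>> step_arm([
  [[0,0,0,0,0,0],[0,0,0,0,0,0],[0,0,0,0,0,0],[0,0,0,0,0,0],[0,0,0,0,0,0],[0,0,0,0,0,0],[0,0,0,0,0,0]],
], fingers=1, newtons=20)

```text
time: 37.57
tool_pos: [437.8, 164.6, 81.7]
tcp_rot: [180.0, -0.0, 95.4]
ft_force: [-0.8, -0.5, 2.8]
finger_gap: 12.2
grip_force: 19.5
```

>>> step_arm([
  [[0,0,30,0,0,0],[0,0,70,0,0,0],[0,0,110,0,0,0],[0,-25,140,0,0,0],[0,-60,160,0,0,0],[10,-95,170,0,0,0],[25,-130,178,0,0,0],[45,-165,178,0,0,0],[70,-195,178,0,0,0],[95,-225,178,0,0,0],[120,-255,178,0,0,0],[150,-269,178,0,0,0]],
])

```text
time: 38.57
tool_pos: [588.1, -108.3, 259.2]
tcp_rot: [-180.0, 0.1, 95.3]
ft_force: [-0.1, 0.1, 1.1]
finger_gap: 12.5
grip_force: 19.5
```

>>> step_arm([
  [[35,0,0,0,0,0],[65,0,0,0,0,0],[65,0,-20,0,0,0],[65,0,-50,0,0,0],[65,0,-80,0,0,0],[65,0,-100,0,0,0],[65,0,-112,0,0,0],[65,0,-115,0,0,0],[65,0,-115,0,0,0]],
])

```text
time: 39.32
tool_pos: [652.3, -104.3, 143.9]
tcp_rot: [-179.9, -0.0, 95.4]
ft_force: [0.6, -0.1, 0.5]
finger_gap: 12.5
grip_force: 19.7
```

>>> step_arm([
  [[0,0,-5,0,0,0],[0,0,-5,0,0,0],[0,0,-5,0,0,0],[0,0,0,0,0,0],[0,0,30,0,0,0],[0,0,70,0,0,0],[0,0,110,0,0,0],[-40,0,115,0,0,0],[-80,15,115,0,0,0],[-120,30,115,0,0,0],[-155,50,115,0,0,0],[-185,75,105,0,0,0]],
], fingers=0.4)

```text
time: 40.32
tool_pos: [466.7, -29.8, 252.1]
tcp_rot: [179.8, 0.1, 95.3]
ft_force: [-0.1, 1.0, 1.3]
finger_gap: 25.8
grip_force: 0.0
```

```bash
python3 - <<'E'
from h import *
s=r.sense();print(s['tool_pos'],s['tcp_rot'],s['finger_gap'])
d=shot('side');g=cv2.cvtColor(d['img'],cv2.COLOR_BGR2GRAY)
m=(d['img'].max(2)<70).astype(np.uint8);N,_,st,ce=cv2.connectedComponentsWithStats(m)
for i in range(1,N):
    if 290<ce[i][0]<430 and 160<ce[i][1]<320 and 2<st[i,4]<60: print(ce[i].round(1),st[i].tolist(),plane(d,*ce[i],62.5).round(1))
E
```

```text
[466.71179082 -29.80251029 252.14954648] [1.79761375e+02 9.10822596e-02 9.53495607e+01] 25.84717351582612
[340.2 171.2] [339, 165, 4, 12, 32] [ 633.  -228.6   62.5]
[342.3 192.4] [339, 189, 7, 8, 38] [ 596.7 -144.8   62.5]
[375.9 241.9] [375, 241, 3, 3, 8] [459.1  -1.5  62.5]
[373. 272.] [372, 271, 3, 3, 9] [438.3  91.4  62.5]
```

>>> step_arm([
  [[-6,26,-30,0,0,0],[-6,26,-65,0,0,0],[-6,26,-95,0,0,0],[-6,26,-95,0,0,0],[-6,26,-95,0,0,0]],
], fingers=0)

```text
time: 40.78
tool_pos: [460.6, -3.2, 154.1]
tcp_rot: [-179.8, -0.0, 95.5]
ft_force: [-0.0, -0.4, 0.8]
finger_gap: 42.6
grip_force: 0.0
```

>>> step_arm([
  [[0,0,-30,0,0,0],[0,0,-55,0,0,0],[0,0,-66,0,0,0],[0,0,-70,0,0,0],[0,0,-72,0,0,0],[0,0,-72,0,0,0]],
])

```text
time: 41.28
tool_pos: [462.9, -3.7, 84.1]
tcp_rot: [179.9, 0.0, 95.4]
ft_force: [-0.3, -0.3, 0.5]
finger_gap: 42.5
grip_force: 0.0
```

>>> step_arm([
  [[0,0,0,0,0,0],[0,0,0,0,0,0],[0,0,0,0,0,0],[0,0,0,0,0,0],[0,0,0,0,0,0]],
], fingers=1)

```text
time: 41.7
tool_pos: [462.8, -3.5, 83.9]
tcp_rot: [179.9, 0.0, 95.4]
ft_force: [-0.4, 1.1, 5.7]
finger_gap: 11.8
grip_force: 19.5
```

>>> step_arm([
  [[0,0,25,0,0,0],[0,0,60,0,0,0],[0,0,100,0,0,0],[0,-15,135,0,0,0],[10,-45,160,0,0,0],[30,-75,176,0,0,0],[60,-95,176,0,0,0],[95,-101,176,0,0,0],[130,-101,176,0,0,0],[165,-101,176,0,0,0],[190,-101,176,0,0,0],[190,-101,160,0,0,0]],
])

```text
time: 42.7
tool_pos: [656.5, -104.7, 244.7]
tcp_rot: [179.7, 0.1, 95.5]
ft_force: [1.4, 0.2, 1.0]
finger_gap: 11.7
grip_force: 19.6
```

>>> step_arm([
  [[0,0,-25,0,0,0],[0,0,-55,0,0,0],[0,0,-80,0,0,0],[0,0,-95,0,0,0],[0,0,-102,0,0,0],[0,0,-102,0,0,0],[0,0,-102,0,0,0]],
])

```text
time: 43.28
tool_pos: [652.0, -104.4, 141.2]
tcp_rot: [180.0, 0.0, 95.4]
ft_force: [0.6, 0.1, 1.5]
finger_gap: 11.6
grip_force: 20.1
```

>>> step_arm([
  [[0,0,-3,0,0,0],[0,0,-3,0,0,0],[0,0,-3,0,0,0],[0,0,0,0,0,0],[0,0,30,0,0,0],[0,0,70,0,0,0],[0,0,110,0,0,0],[-35,5,118,0,0,0],[-70,20,118,0,0,0],[-100,45,118,0,0,0],[-130,70,118,0,0,0],[-160,95,118,0,0,0]],
], fingers=0.4)

```text
time: 44.28
tool_pos: [490.0, -8.9, 258.7]
tcp_rot: [180.0, -0.0, 95.4]
ft_force: [0.5, -0.1, 0.7]
finger_gap: 25.8
grip_force: 0.0
```

>>> step_arm([
  [[-20,35,0,0,0,0],[-40,70,-10,0,0,0],[-52,95,-30,0,0,0],[-52,98,-65,0,0,0],[-52,98,-100,0,0,0],[-52,98,-105,0,0,0],[-52,98,-105,0,0,0],[-52,98,-105,0,0,0]],
], fingers=0)

```text
time: 44.95
tool_pos: [440.2, 88.4, 155.0]
tcp_rot: [180.0, 0.0, 95.4]
ft_force: [0.5, 0.0, 1.2]
finger_gap: 43.2
grip_force: 0.0
```

```bash
python3 - <<'E'
from h import *
s=r.sense();print(s['tool_pos'],s['finger_gap'])
t=shot('top');d=shot('side')
for n,q in(('s',d),('t',t)):
    m=(q['img'].max(2)<70).astype(np.uint8);N,_,st,ce=cv2.connectedComponentsWithStats(m)
    for i in range(1,N):
        p=plane(q,*ce[i],62.5)
        if 2<st[i,4]<60 and 350<p[0]<700 and -300<p[1]<250: print(n,ce[i].round(1),st[i].tolist(),p.round(1))
E
```

```text
[440.22863172  88.36167048 154.95364858] 43.154622292631146
s [352.6 166.9] [351, 157, 4, 19, 47] [ 606.  -260.1   62.5]
s [340. 171.] [339, 166, 3, 11, 27] [ 633.8 -229.6   62.5]
s [341.9 192.4] [339, 190, 6, 7, 30] [ 597.9 -144.3   62.5]
s [373.1 271.9] [372, 271, 3, 3, 8] [438.1  91.   62.5]
t [346.4 216.7] [344, 216, 6, 3, 14] [660.5 -87.9  62.5]
t [355.1 228.6] [352, 226, 7, 7, 36] [ 613.2 -114.6   62.5]
t [307.  229.8] [306, 229, 3, 3, 4] [606.5  40.1  62.5]
t [392.  240.2] [390, 240, 5, 2, 5] [ 569.4 -229.9   62.5]
t [244.5 249. ] [243, 249, 4, 1, 4] [530.6 233.5  62.5]
```

>>> step_arm([
  [[0,0,-30,0,0,0],[0,0,-55,0,0,0],[0,0,-66,0,0,0],[0,0,-71,0,0,0],[0,0,-74,0,0,0],[0,0,-74,0,0,0]],
])

```text
time: 45.55
tool_pos: [440.5, 88.5, 80.5]
tcp_rot: [179.9, 0.0, 95.4]
ft_force: [-0.8, -0.8, -1.0]
finger_gap: 42.5
grip_force: 0.0
```

>>> step_arm([
  [[0,0,0,0,0,0],[0,0,0,0,0,0],[0,0,0,0,0,0],[0,0,0,0,0,0],[0,0,0,0,0,0]],
], fingers=1)

```text
time: 45.97
tool_pos: [440.7, 88.7, 80.7]
tcp_rot: [179.9, 0.0, 95.4]
ft_force: [-0.6, -0.5, 6.3]
finger_gap: 10.3
grip_force: 19.6
```

>>> step_arm([
  [[0,0,25,0,0,0],[0,0,60,0,0,0],[0,0,100,0,0,0],[0,-15,135,0,0,0],[0,-45,160,0,0,0],[0,-80,178,0,0,0],[15,-115,178,0,0,0],[35,-148,178,0,0,0],[60,-178,178,0,0,0],[92,-193,178,0,0,0],[128,-193,178,0,0,0],[164,-193,178,0,0,0]],
])

```text
time: 46.97
tool_pos: [605.0, -106.1, 257.4]
tcp_rot: [180.0, 0.0, 95.3]
ft_force: [0.1, 0.1, 1.1]
finger_gap: 10.9
grip_force: 19.6
```

>>> step_arm([
  [[30,0,0,0,0,0],[48,1,-15,0,0,0],[48,1,-45,0,0,0],[48,1,-80,0,0,0],[48,1,-105,0,0,0],[48,1,-117,0,0,0],[48,1,-119,0,0,0],[48,1,-119,0,0,0]],
])

```text
time: 47.63
tool_pos: [651.5, -103.4, 138.5]
tcp_rot: [-180.0, -0.0, 95.4]
ft_force: [1.1, 0.0, 0.3]
finger_gap: 10.5
grip_force: 20.6
```

>>> step_arm([
  [[0,0,0,0,0,0],[0,0,0,0,0,0],[0,0,0,0,0,0],[0,0,5,0,0,0],[0,0,35,0,0,0],[0,0,75,0,0,0],[0,0,115,0,0,0],[-35,5,130,0,0,0],[-70,20,150,0,0,0],[-100,45,170,0,0,0],[-130,70,170,0,0,0],[-160,95,170,0,0,0]],
], fingers=0.4)

```text
time: 48.63
tool_pos: [490.8, -7.9, 311.3]
tcp_rot: [179.8, 0.0, 95.4]
ft_force: [-0.4, 0.7, 0.3]
finger_gap: 25.8
grip_force: 0.0
```

>>> step_arm([
  [[-15,35,0,0,0,0],[-30,70,0,0,0,0],[-45,105,0,0,0,0],[-60,140,0,0,0,0],[-75,175,0,0,0,0],[-90,210,0,0,0,0],[-100,250,0,0,0,0],[-100,290,0,0,0,0],[-100,320,0,0,0,0],[-100,320,0,0,0,0]],
])

```text
time: 49.47
tool_pos: [390.4, 316.0, 309.0]
tcp_rot: [180.0, -0.1, 95.7]
ft_force: [-0.3, -0.0, -0.5]
finger_gap: 25.7
grip_force: 0.0
```

```bash
python3 - <<'E'
from h import *
s=r.sense();print(s['tool_pos'],s['finger_gap'])
t=shot('top');d=shot('side');np.save('t12.npy',t,allow_pickle=True);np.save('s12.npy',d,allow_pickle=True)
for n,q in(('s',d),('t',t)):
    m=(q['img'].max(2)<70).astype(np.uint8);N,_,st,ce=cv2.connectedComponentsWithStats(m)
    for i in range(1,N):
        p=plane(q,*ce[i],62.5)
        if 2<st[i,4]<60 and 350<p[0]<800 and -300<p[1]<300: print(n,ce[i].round(1),st[i].tolist(),p.round(1))
f=lambda im,x,y,w=80,h=60:cv2.resize(im[y:y+h,x:x+w],(400,300),interpolation=2)
cv2.imwrite('pics/c12.png',np.vstack([np.hstack([f(t['img'],320,185),f(d['img'],285,150)]),np.hstack([f(t['img'],240,165,160,120),f(d['img'],230,160,200,150)])]))
E
```

```text
[390.37563195 316.02888304 308.97093711] 25.66780431074398
s [340.2 170.8] [339, 166, 3, 10, 20] [ 633.3 -230.4   62.5]
s [269.7 184.6] [266, 180, 8, 11, 30] [ 796.9 -104.1   62.5]
s [341.7 192.3] [339, 190, 6, 6, 27] [ 598.5 -144.5   62.5]
s [414.5 256.5] [413, 256, 4, 2, 6] [360.1  11.1  62.5]
t [294.  193.6] [292, 189, 5, 9, 30] [756.4  87.2  62.5]
t [359.3 193. ] [359, 192, 2, 3, 3] [ 762.  -135.    62.5]
t [231.8 202.2] [228, 202, 8, 2, 9] [716.1 293.6  62.5]
t [346.4 216.8] [344, 216, 6, 3, 15] [660.2 -88.   62.5]
t [355.1 228.6] [352, 226, 7, 7, 37] [ 612.9 -114.8   62.5]
t [393.5 240. ] [392, 240, 4, 1, 4] [ 570.2 -234.7   62.5]
```

View pics/c12.png

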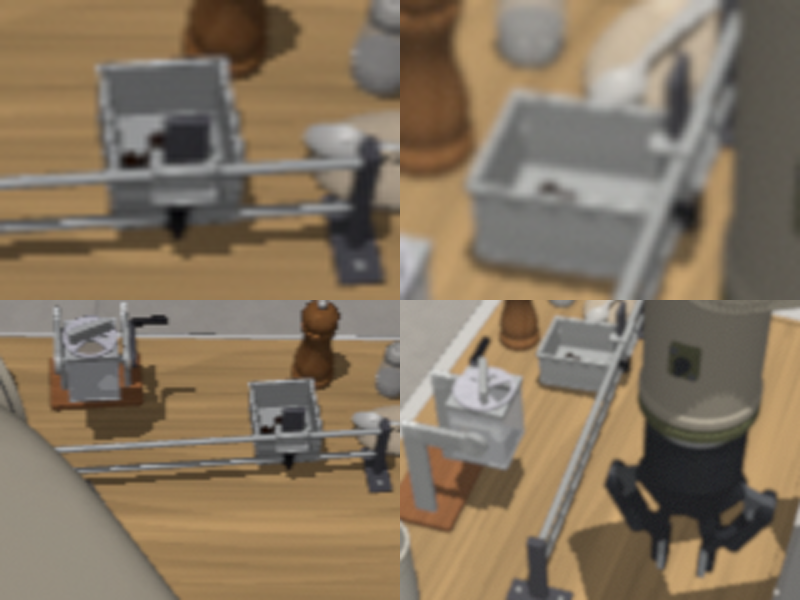

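The cup hangs at the pointer with toffees in it (top crop (135,160), (155,145), the rest behind the tab). The jar is upright and empty, and the board and fingertips are clear.

```bash
python3 - <<'E'
from h import *
t=np.load('t12.npy',allow_pickle=True).item()
print(plane(t,357,222.5,149).round(1),plane(t,357.4,213,177).round(1),plane(t,355.4,228.6,105).round(1))
print(r.hand_in())
E
```

```text
[ 574.  -113.1  149. ] [ 589.  -112.9  177. ] [ 582.6 -111.5  105. ]
the job is handed in; nothing more can be done
None
```

The job is handed in, result not reported. The cup hangs about 2 mm from the pointer, jar upright and apparently empty. Both jar toffees and all three board toffees should be in it, but the tab hid some and I could not count all five.

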